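Load two specimen mounts into the spring-fed feeder under its roll-up shutter

ROBOT

A 6-joint arm with a two-finger parallel gripper is mounted at the origin on the work surface. World frame = base frame: x ahead of the robot, y to its left, z up, the work surface at z = 0. Lengths are in m, angles in degrees, forces in N, time in s.
With the tool pointing down it reaches from about 0.375 to 0.9 m from the base axis. Payload 3.1 kg.
Tool frame: the origin (TCP) lies midway between the tips of the shut fingers; the grasp point (between the pads) lies 19 mm behind it (bot.hold_point_z is the distance from the TCP to the grasp point, in m); z points along the fingers, y is the line along which they close (so a half turn about z gives the same grasp; the last joint's range is limited). The gripper opens to 87 mm and grips with 3 to 60 N. Pads are 19 mm wide; open, the fingers measure 117 mm over their backs; the gripper's body (75 mm by 190 mm) begins 51 mm behind the grasp point.
Start: joints at [-81.274, 30.224, 82.088, -0, 67.689, -10.227], TCP at [0.203, -0.591, 0.196] pointing down, gripper open.
Joint ranges: [-176.69, 176.69], [-43.24, 126.21], [12.49, 139.97], [-82, 262], [0, 151.66], [-163.58, 163.58]. Speed limits (degrees/s): [159.86, 159.86, 180, 180, 180, 180].

INTERFACE

Orientations are given as a 3x3 rotation matrix whose columns are the frame's x, y, z axes.
In Python, from rig import read_state, optics, order, bot gives the robot as it stands.
- The arm moves only by the tool drive_tool, never from a script. Its argument "steps" is a list of rows, each a list of 7 numbers: the finger opening in mm, from 0 to 87, then the shift along the tool's x, y, z normalised to -1 to 1, where 1 is 0.12 m, then the turn, a rotation vector about the tool's x, y, z normalised to -1 to 1, where 1 is 1.5 rad. In form: [[jaw, tx, ty, tz, ax, ay, az], ...]. A call has 1 to 8 rows; each row is the pose to reach, as a shift and turn from the pose commanded when the call began, along the tool's axes at that moment; what a row does not reach only later rows make up. A row lasts 1/10 s, in which the tool goes at most 50 mm and 8.59 degrees, less where a joint would pass 70% of its speed; a pose out of reach is approached as far as the arm can. A call with a number of a shift or a turn outside -1 to 1 is refused whole. A call with a gripper value outside its range is refused whole. The fingers move at their own pace and stop on an object; the grip force is fixed at half the most. Time passes only in rows, so rows that repeat a pose let the fingers close. It gives the time, the measured TCP pose, the force, the opening and the grip force at its end, in the units of the state.
- read_state(): the state, without advancing time (a new reading comes with each control period).
- optics.capture(name): name is "scene" or "top"; returns a dict with "color" (480x640x3 uint8, blue, green, red), "range_z" (480x640 float32, m along the optical axis (not along the pixel's ray), 0 where there is no reading), "fx", "fy", "cx", "cy" (pixels), "rvec" (rotation vector, rad) and "tvec" (3), from world to camera coordinates, as OpenCV has them. Camera axes: x right, y down, z forward; pixel columns grow to the right and rows downward; lengths in m; the calibration is good to about 2 mm. A picture is of the moment at which its call begins.
- order.hand_in(): hands the job in; it is judged then, once.
The state is a dict: "time_s": time; "joint_positions": joint angles; "qvel": joint speeds; "tau": joint torques, N m; "position": TCP position; "tcp_rot": TCP orientation; "force": force on the tool from outside, world axes, zero at the start; "moment": the same for the moment, N m; "opening": opening from 0.0 (shut) to 1.0 (fully open); "grasp_force": force on a finger pad.
Only numpy, scipy, OpenCV 4.12 (cv2) and the standard library are available. Lean on these libraries where they do the work, as an engineer would, in place of code of your own. Each camera call takes 0.05 s, during which the arm holds its last target. There are 200 camera calls.

TASK

Roll the feeder's slatted shutter all the way up until it stays open, then load both of the smaller round specimen mounts into the leaning spring magazine: push each one down against the spring follower until it has snapped under the two catches and stays there. Let go of everything, leave the shutter open, and leave the large mount, the bottle and the test block where they are.

Things in the scene. Friction and masses are not known exactly. Their poses are not given: they have to be found in the camera images.
- feeder: specimen feeder fixed to the bench: grey base plate 290 x 266 x 12 mm, clear side panels and aluminium tracks up to 200 mm high (inside width 246 mm), a white front sill up to 56 mm high at x = -128 mm, a white hood over the rear. Origin: centre of its underside on the bench, z up, x to the rear, -x is its front, which roughly faces the robot; yaw varies.
- track_centre (a point): centre of the circular shutter tracks, 60 mm above the feeder's origin; axes as the feeder. The shutter turns about this point's y axis.
- shutter (a joint): angle of the slatted shutter in rad: 0 = closed, grows as its handle goes up and to the rear, 1.75 = fully up against its stop. It begins closed or slightly up and stays where it is left by track friction (about 3 to 5 N at the handle).
- shutter_handle (a point): middle of the shutter's black round handle bar, 12 mm thick, 120 mm long, along the feeder's y, 170 mm from the track centre, 45 mm outside the grey slats (6 mm thick, radius 125 mm). Closed, it lies 8 degrees above horizontal in front of the track centre (z 84 mm); fully up, 18 degrees past straight above it (z 222 mm). A foot at each end joins it to the slats.
- magazine: leaning magazine inside the feeder, behind the shutter: four steel rods 6 mm thick at x = +-19.5, y = +-14 mm, ending at z = 78 mm, form a cage for 40 mm discs (1 mm play). Origin: centre of its base plate's underside; z = the magazine's axis, 30 deg from vertical towards the feeder's front; y = the feeder's y. On its +y and -y sides the gaps between rods are 33 mm wide and free for fingers.
- magazine_mouth (a point): point on the magazine's axis level with the rod tops, 18 mm above the catches' undersides; axes as magazine.
- follower (a joint): how far the black follower disc under the stack is pressed down along the magazine's axis, m: 0 = up, its top just under the catches; about 0.016 with one mount caught, 0.032 with two; bottoms at 0.042. Spring 3.6 N at the top, 120 N/m. Pushing a mount in takes about 4 to 9 N in all, catches included.
- mount_a: one of the two smaller mounts: black resin disc with a steel face on top, 40 mm across, 16 mm thick, about 60 g, lying flat on the bench. Origin: centre of its underside, z up.
- mount_b: the other smaller mount, the same as mount_a; they are interchangeable and go in in any order.
- mount_a_center (a point): centre of mount_a, 8 mm above its underside.
- mount_b_center (a point): centre of mount_b, 8 mm above its underside.
- big_mount: a larger mount that does not fit: black disc with a steel face, 58 mm across, 22 mm thick, to be left alone. Origin: centre of its underside.
- bottle: white bottle, 60 mm across, 130 mm high, to be left alone. Origin: centre of its underside.
- test_block: steel test block 60 x 60 mm on an 80 x 80 mm wooden base, 14 mm high in all, to be left alone. Origin: centre of its underside.
- magazine_catches (a point): point on the magazine's axis level with the flat undersides of two steel spring catches, 60 mm above the magazine's origin; axes as magazine. The catches, 12 mm wide, reach in to x = +-16 mm; their sloping upper sides (up to 13 mm higher) let a disc pass downwards only. It first rests on them, underside about 7 mm above this point; pushed until its top is below this point, it is caught.
Not all that is in view belongs to the job. What is shaped like the mount_b but green is not meant.

How it is judged (in metres and radians):
On the way, in this order (a step that is already met when the one before it is completed fails the run):
1. the shutter is rolled fully up and stays up by itself (value of joint shutter above 1.6 rad and contact force between the fingers and shutter below 0.1 N), for 0.3 s.
2. one of the smaller mounts is caught under the catches and let go ((((x of mount_a_center in the frame of magazine between -0.005 and 0.005 m and y of mount_a_center in the frame of magazine between -0.005 and 0.005 m and z of mount_a_center in the frame of magazine between 0.02 and 0.0545 m and angle between the z axis of mount_a and the z axis of magazine, either way round below 0.12 rad) and contact force between the fingers and mount_a below 0.1 N and linear speed of mount_a below 0.02 m/s) or ((x of mount_b_center in the frame of magazine between -0.005 and 0.005 m and y of mount_b_center in the frame of magazine between -0.005 and 0.005 m and z of mount_b_center in the frame of magazine between 0.02 and 0.0545 m and angle between the z axis of mount_b and the z axis of magazine, either way round below 0.12 rad) and contact force between the fingers and mount_b below 0.1 N and linear speed of mount_b below 0.02 m/s))), for 0.2 s.
At the end, for the whole second after the job is handed in: The shutter is up (joint above 1.6 of 1.75 rad) and both smaller mounts lie at rest, flat in the magazine (within 0.12 rad), within 5 mm of its axis and wholly below the catches (centres 20 to 54.5 mm above the magazine's origin along its axis), either one on top (value of joint shutter above 1.6 rad and x of mount_a_center in the frame of magazine between -0.005 and 0.005 m and y of mount_a_center in the frame of magazine between -0.005 and 0.005 m and z of mount_a_center in the frame of magazine between 0.02 and 0.0545 m and angle between the z axis of each of mount_a, mount_b and the z axis of magazine, either way round below 0.12 rad and x of mount_b_center in the frame of magazine between -0.005 and 0.005 m and y of mount_b_center in the frame of magazine between -0.005 and 0.005 m and z of mount_b_center in the frame of magazine between 0.02 and 0.0545 m and linear speed of each of mount_a, mount_b below 0.02 m/s); the robot touches nothing.
It fails at once if the large mount is moved more than 20 mm (distance of big_mount from where it was at the start of the episode above 0.02 m).
It fails at once if the bottle is moved more than 20 mm (distance of bottle from where it was at the start of the episode above 0.02 m).
It fails at once if the test block is moved more than 20 mm (distance of test_block from where it was at the start of the episode above 0.02 m).
It also fails if it takes over 72 s, if anything falls off the work surface, if the arm or the gripper's body presses on something with over 40 N, if the wrist force passes 120 N, or if a joint passes its speed limit or range.

## Working session

There is one attempt and no reset: what is moved stays moved. The work goes in short steps, Python scripts to look and compute and a tool call to move; the robot and the scene stay as the last step left them, time stands still between calls to the robot, and variables do not carry over. Pictures are saved under pics/ and viewed, at most 10 in all, crops included, and the job is handed in when it is done.

Besides the shell and the picture viewer there is one more tool, called after "Emit:" as name(argument=value, ...), one argument or row to a line, values as JSON. drive_tool: Moves the arm, as the interface text tells. Scaled input: -1 to 1 covers 0.12 m each way for a shift and 1.5 rad each way for a turn. Its arguments: {"type":"object","properties":{"steps":{"type":"array"}},"required":["steps"]}

```bash
mkdir -p pics; ls; cat > h.py <<'E'
import numpy as np, cv2
from rig import read_state, optics, order, bot
def cap(n):
    c=optics.capture(n); np.savez('/tmp/%s.npz'%n,**c); return c
def load(n): return dict(np.load('/tmp/%s.npz'%n))
def world(c):
    R=cv2.Rodrigues(np.array(c['rvec'],float))[0]; t=np.array(c['tvec'],float).ravel()
    v,u=np.mgrid[:480,:640]; z=c['range_z']
    P=np.stack([(u-c['cx'])/c['fx']*z,(v-c['cy'])/c['fy']*z,z],-1)
    return (P-t)@R
E
python3 - <<'E'
from h import *
for n in('scene','top'):
    c=cap(n); cv2.imwrite('pics/%s0.png'%n,c['color']); R=cv2.Rodrigues(c['rvec'])[0]; print(n,-R.T@np.ravel(c['tvec']),R[2],c['fx'])
s=read_state(); print(s); print(bot, [a for a in dir(bot) if a[0]!='_'])
E
```

```text
pics
scene [1.23467038 0.04663641 0.98613536] [-0.61177726 -0.03959788 -0.79003835] 602.402609138537
top [0.41972449 0.00937765 1.38148648] [ 0.07447619 -0.01431748 -0.99712001] 575.4882008806105
{'time_s': 0.1, 'joint_positions': array([-8.12759694e+01,  3.02747894e+01,  8.21513390e+01, -1.22904037e-03,
        6.76885279e+01, -1.02265257e+01]), 'qvel': array([-0.06184109, -0.10666412, -0.19994987, -0.02201457,  0.05829034,
        0.01830512]), 'tau': array([-6.38520723e-04, -4.40984023e+01, -1.77151197e+01,  6.35001669e-02,
        5.34179772e-02, -3.76233982e-05]), 'position': array([ 0.20288702, -0.590381  ,  0.19544447]), 'tcp_rot': array([[ 9.45796577e-01,  3.24759496e-01, -3.23137215e-04],
       [ 3.24759483e-01, -9.45794575e-01,  1.97496617e-03],
       [ 3.35767593e-04, -1.97285812e-03, -9.99997998e-01]]), 'force': array([-0.0668689 ,  0.61912212,  0.4207781 ]), 'moment': array([ 0.08981361,  0.01958198, -0.02371051]), 'grasp_force': 0.0, 'opening': 1.001252448540357}
<Robot object at 0x7f7b4cc6c050> ['PlanningError', 'hold_point_z']
```

View pics/scene0.png

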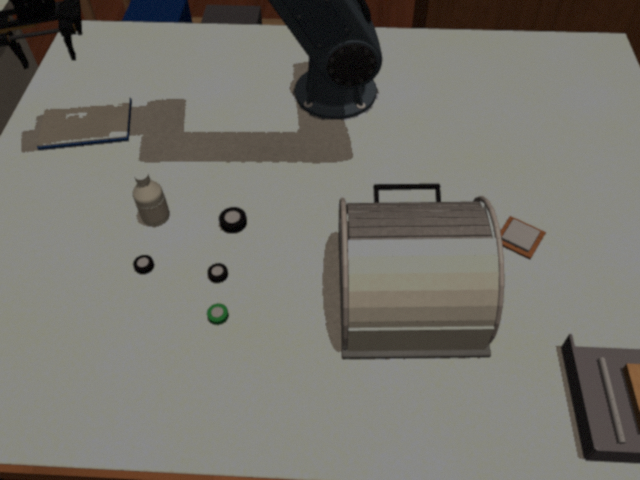

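View pics/top0.png

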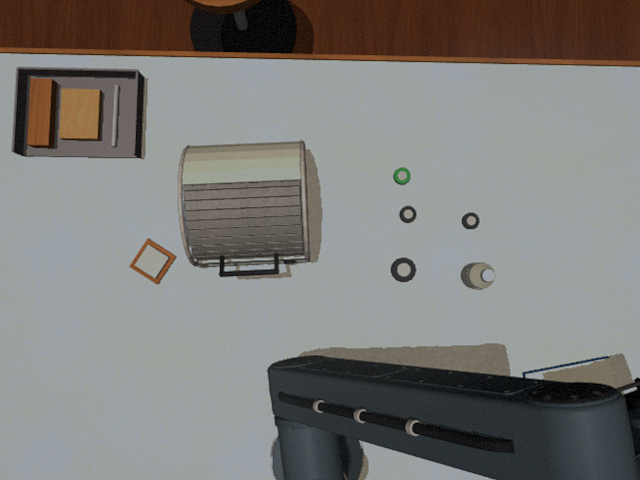

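The scene view shows the feeder at about (420,275), with its handle towards the robot at (407,187). The top view shows these candidates for the small mounts:
- (408,214): small black.
- (471,221): small black.
- (403,269): black but larger, the big mount.
- (402,176): green decoy.

I choose (408,214) and (471,221), and will check them by measured diameter and a crop.

```bash
python3 - <<'E'
from h import *
c=load('top'); W=world(c); z=W[...,2]
for n,(u,v) in dict(m1=(408,214),m2=(471,221),big=(403,269),green=(402,176),bottle=(480,275),block=(153,261)).items():
    s=np.s_[v-25:v+25,u-25:u+25]; m=(z[s]>0.007)&(z[s]<0.2); p=W[s][m]
    lo,hi=p[:,:2].min(0),p[:,:2].max(0)
    q=p[p[:,2]>np.median(p[:,2])-.004]
    (cx,cy),r=cv2.minEnclosingCircle((q[:,:2]*1000).astype(np.float32)); print(n,np.round([cx,cy,2*r],1),np.round((lo+hi)/2,4),np.round(hi-lo,3),'z',np.round(np.median(p[:,2]),4),len(p))
# feeder
for n in('top','scene'):
    c=load(n); W=world(c); s=np.s_[130:290,165:330] if n=='top' else np.s_[180:365,330:505]
    p=W[s].reshape(-1,3); col=c['color'][s].reshape(-1,3); m=(p[:,2]>.006)&(c['range_z'][s].ravel()>0); p=p[m];col=col[m].astype(int)
    f=p[(p[:,2]>.03)]
    r=cv2.minAreaRect((f[:,:2]*1000).astype(np.float32)); print(n,'rect',r,'zmax',np.percentile(f[:,2],99.5))
    # dark handle
    d=p[(col.max(1)<60)&(p[:,2]>.06)&(p[:,0]<np.percentile(f[:,0],12))]
    print('dark',len(d)); 
    if len(d): print(np.round(np.percentile(d,[1,50,99],axis=0),3))
t=load('top')['color']; e=load('scene')['color']
a=cv2.resize(t[160:290,380:500],None,fx=3,fy=3); b=cv2.resize(t[135:290,175:330],None,fx=2.5,fy=2.5); 
H=390; a=a[:H];b=np.vstack([b,np.zeros((5,b.shape[1],3),np.uint8)])[:H]; b=cv2.copyMakeBorder(b,0,H-b.shape[0],0,0,0)
cv2.imwrite('pics/crop1.png',np.hstack([a,b]))
E
```

```text
m1 [ 574.2 -207.9   40. ] [ 0.5748 -0.2078] [0.12  0.119] z 0.0161 265
m2 [ 560.8 -358.9   41.2] [ 0.5564 -0.3583] [0.103 0.115] z 0.016 262
big [ 440.8 -197.2   57.9] [ 0.4431 -0.1945] [0.117 0.108] z 0.0223 516
green [ 666.5 -192.7   40.8] [ 0.6659 -0.1926] [0.12  0.119] z 0.0159 257
bottle [ 430.5 -364.8   56.7] [ 0.4281 -0.3838] [0.105 0.113] z 0.0893 757
block [460.1 397.8 133.8] [0.4522 0.3999] [0.117 0.116] z 0.0133 929
top rect ((573.9813842773438, 165.20974731445312), (305.8304138183594, 266.0940246582031), 3.6440305709838867) zmax 0.19938551387346207
dark 553
[[0.42  0.046 0.074]
 [0.435 0.164 0.119]
 [0.471 0.282 0.129]]
scene rect ((576.78076171875, 166.34031677246094), (307.0220031738281, 266.33221435546875), 3.6134839057922363) zmax 0.19580731452365965
dark 452
[[0.424 0.031 0.092]
 [0.434 0.162 0.12 ]
 [0.533 0.285 0.171]]
```

View pics/crop1.png

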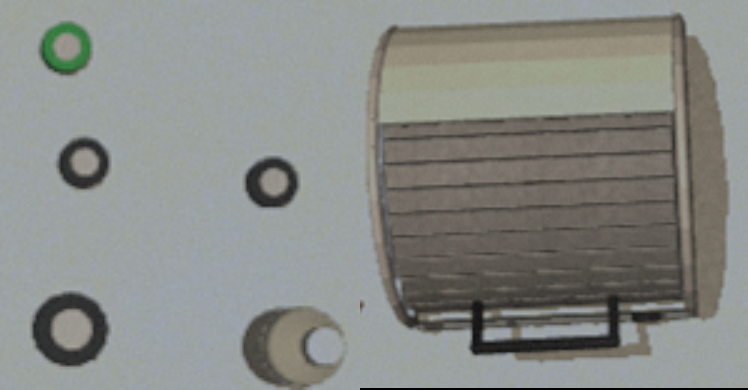

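Crop: the small mounts at (84,163) and (272,182) are black with steel faces, 40 mm across. The green decoy is at (66,47) and the big mount at (70,329), 58 mm. The handle bar shows at (545,347), slightly raised. Next I fit the feeder pose.

```bash
cat > feed.py <<'E'
from h import *
from scipy.optimize import least_squares
A=[];D=[]
for n in('top','scene'):
    c=load(n); W=world(c); s=np.s_[130:290,165:330] if n=='top' else np.s_[180:365,330:505]
    p=W[s].reshape(-1,3); col=c['color'][s].reshape(-1,3).astype(int)
    ok=c['range_z'][s].ravel()>0; A.append(p[ok]);D.append(col[ok])
for P,col,n in zip(A,D,('top','scene')):
    f=P[P[:,2]>.03]; r=cv2.minAreaRect((f[:,:2]*1000).astype(np.float32)); yaw=np.radians(r[2]); 
    ex=np.array([np.cos(yaw),np.sin(yaw)]);ey=np.array([-ex[1],ex[0]])
    q=np.c_[P[:,:2]@ex,P[:,:2]@ey,P[:,2]]; yc=np.array(r[0])@ey/1000
    m=(abs(q[:,1]-yc)<.1)&(q[:,2]>.1)&(q[:,2]<.25)
    g=q[m]
    # circle centre with z=.06 fixed, robust
    a=least_squares(lambda v:np.hypot(g[:,0]-v[0],g[:,2]-.06)-v[1],[np.median(g[:,0]),.125],loss='soft_l1',f_scale=.002).x
    res=np.hypot(g[:,0]-a[0],g[:,2]-.06)-a[1]
    x0=a[0]*ex+yc*ey
    # base plate
    b=q[(q[:,2]>.008)&(q[:,2]<.016)&(abs(q[:,1]-yc)<.13)]
    print(n,'yaw',r[2],'yc',yc,'xc,R',a,'rms',np.median(abs(res)),'origin',x0,'plate x rel',np.percentile(b[:,0]-a[0],[1,50,99]))
    rr=np.hypot(q[:,0]-a[0],q[:,2]-.06); h=q[(col.max(1)<60)&(rr>.155)&(rr<.18)&(abs(q[:,1]-yc)<.08)&(q[:,2]>.07)]
    print('handle',len(h),'ang',np.degrees(np.arctan2(np.median(h[:,2])-.06,a[0]-np.median(h[:,0]))),np.percentile(h[:,1]-yc,[2,98]),np.median(h,axis=0)-[a[0],yc,0])
    k=(rr<.14)&(abs(q[:,1]-yc)<.1)
    th=np.degrees(np.arctan2(q[k,2]-.06,a[0]-q[k,0]))
    print([(t,round(float(np.median(rr[k][abs(th-t)<5])),4)) for t in range(25,160,10) if (abs(th-t)<5).sum()>9])
E
python3 feed.py
```

```text
top yaw 3.6440305709838867 yc 0.12839492248364381 xc,R [0.60237373 0.13260016] rms 0.0020485094074116084 origin [0.59299539 0.16642068] plate x rel [-0.18580974 -0.13972042  0.15985599]
handle 225 ang 20.936337529151135 [-0.06176254  0.06346176] [-0.1640624   0.00377088  0.12276859]
[(25, 0.1338), (35, 0.1334), (45, 0.1329), (55, 0.1321), (65, 0.1312), (75, 0.1304), (85, 0.1295), (95, 0.1285), (105, 0.1358), (115, 0.135), (125, 0.1338), (135, 0.1332), (145, 0.1322), (155, 0.1316)]
scene yaw 3.6134839057922363 yc 0.12965778596249128 xc,R [0.6048246  0.13067459] rms 0.0018539356466107382 origin [0.59545043 0.16751932] plate x rel [0.10509616 0.1363072  0.14414015]
handle 363 ang 20.126141854307892 [-0.06338275  0.06271853] [-0.16312418  0.00094552  0.11977938]
[(45, 0.1321), (55, 0.131), (65, 0.1297), (75, 0.1285), (85, 0.1272), (95, 0.1265), (105, 0.1335), (115, 0.1325), (125, 0.1316), (135, 0.1308), (145, 0.1302), (155, 0.1295)]
```

```bash
cat > plan.py <<'E'
from h import *
from scipy.spatial.transform import Rotation as Ro, Slerp
YAW=np.radians(3.63); EX=np.array([np.cos(YAW),np.sin(YAW),0]); EY=np.array([-EX[1],EX[0],0]); EZ=np.array([0,0,1.])
ORG=np.array([.5876,.1665,0])
def F(x,y,z): return ORG+x*EX+y*EY+z*EZ
def tool(z,x):
    z=z/np.linalg.norm(z); x=x-z*(x@z); x/=np.linalg.norm(x); return np.c_[x,np.cross(z,x),z]
def plan(wps,step=.045,ang=8.2,start=None):
    """wps: (pos,R,jaw,hold rows[,step]) -> printed calls"""
    s=read_state(); p,R=(s['position'],s['tcp_rot']) if start is None else start
    rows=[]
    for w in wps:
        q,Q,j,h=w[:4]; st=w[4] if len(w)>4 else step
        d=Ro.from_matrix(R.T@Q).as_rotvec(); n=max(1,int(np.ceil(max(np.linalg.norm(q-p)/st,np.degrees(np.linalg.norm(d))/ang)-1e-6)))
        for i in range(1,n+1): rows.append((p+(q-p)*i/n,R@Ro.from_rotvec(d*i/n).as_matrix(),j))
        rows+= [rows[-1]]*h; p,R=q,Q
    s0=(s['position'],s['tcp_rot']) if start is None else start
    b,B=s0; cur=[]; last=None
    def rel(r): return np.r_[(B.T@(r[0]-b))/.12,Ro.from_matrix(B.T@r[1]).as_rotvec()/1.5]
    def flush():
        print('['+','.join('['+','.join('%g'%x for x in c)+']' for c in cur)+']')
    for r in rows:
        v=rel(r)
        if len(cur)==8 or abs(v).max()>.99:
            flush(); c=np.array(cur[-1][1:]); b=b+B@(c[:3]*.12); B=B@Ro.from_rotvec(c[3:]*1.5).as_matrix(); cur=[]; v=rel(r)
        cur.append([r[2]]+[round(float(x),3)+0. for x in v])
    flush()
def st():
    s=read_state(); print(round(s['time_s'],2),np.round(s['position'],4),'f',np.round(s['force'],1),'g',round(s['grasp_force'],1),'o',round(s['opening']*87,1),np.round(s['joint_positions'],0))
TH=np.radians(20); ZT=np.sin(TH)*EX-np.cos(TH)*EZ; RH=tool(ZT,EY)
def bar(a,r=.170): a=np.radians(a); return F(-r*np.cos(a),0,.06+r*np.sin(a))
E
python3 - <<'E'
from plan import *
s=read_state(); R0=s['tcp_rot']; p=s['position']
D=tool(-EZ,EY); D1=tool(-EZ,np.array([.8,.6,0]))
pre=bar(20.5)+(.015-.08)*ZT; print(pre)
plan([(np.array([.33,-.48,.30]),R0,36,0),(np.array([.45,-.25,.30]),D1,36,0),(np.array([.43,.05,.28]),D,36,0),(pre,RH,36,2)])
E
```

```text
[0.40649849 0.15501086 0.18061528]
[[36,0.26,-0.106,-0.174,0,0,0],[36,0.52,-0.211,-0.348,0,0,0],[36,0.781,-0.317,-0.522,0,0,0]]
[[36,0.26,-0.105,-0.174,0,0,0],[36,0.52,-0.211,-0.348,0,0,0],[36,0.781,-0.459,-0.347,0,0,-0.035]]
[[36,0.274,-0.234,0,0,0,-0.034],[36,0.548,-0.468,0.001,-0.001,0,-0.069],[36,0.822,-0.702,0.001,-0.001,0,-0.104]]
[[36,0.307,-0.188,0.001,0,0,-0.035],[36,0.614,-0.377,0.001,0,0,-0.069],[36,0.777,-0.695,0.025,0,0,-0.164]]
[[36,0.236,-0.27,0.024,0,0,-0.094],[36,0.472,-0.539,0.048,0,0,-0.189],[36,0.707,-0.808,0.072,0,0,-0.283]]
[[36,0.326,-0.149,0.024,0,0,-0.094],[36,0.652,-0.297,0.048,0,0,-0.189],[36,0.977,-0.446,0.072,0,0,-0.283]]
[[36,0.222,-0.034,0.207,-0.058,0,0],[36,0.443,-0.069,0.415,-0.116,0,0],[36,0.664,-0.105,0.622,-0.174,0,0],[36,0.885,-0.14,0.829,-0.232,0,0],[36,0.885,-0.14,0.829,-0.232,0,0],[36,0.885,-0.14,0.829,-0.232,0,0]]
```

Emit:
drive_tool(
  steps=[
    [36, 0.26, -0.11, -0.17, 0, 0, 0],
    [36, 0.52, -0.21, -0.35, 0, 0, 0],
    [36, 0.78, -0.32, -0.52, 0, 0, 0],
  ],
)

```text
time_s: 0.4
position: [0.2795, -0.5234, 0.2587]
tcp_rot: [[0.946, 0.324, -0.0], [0.324, -0.946, 0.001], [0.0, -0.001, -1.0]]
force: [-0.5, -0.2, 0.1]
opening: 0.809
grasp_force: 0.0
```

Emit:
drive_tool(
  steps=[
    [36, 0.26, -0.11, -0.17, 0, 0, 0],
    [36, 0.52, -0.21, -0.35, 0, 0, 0],
    [36, 0.78, -0.46, -0.35, 0, 0, -0.035],
  ],
)

```text
time_s: 0.7
position: [0.352, -0.4441, 0.3037]
tcp_rot: [[0.927, 0.374, 0.004], [0.375, -0.927, -0.007], [0.001, 0.008, -1.0]]
force: [0.5, -0.2, -0.6]
opening: 0.541
grasp_force: 0.0
```

Emit:
drive_tool(
  steps=[
    [36, 0.27, -0.23, 0, 0, 0, -0.03],
    [36, 0.55, -0.47, 0, 0, 0, -0.07],
    [36, 0.82, -0.7, 0, 0, 0, -0.1],
  ],
)

```text
time_s: 1.0
position: [0.4099, -0.325, 0.3004]
tcp_rot: [[0.86, 0.51, -0.0], [0.51, -0.86, 0.001], [0.0, -0.001, -1.0]]
force: [0.7, 0.1, -0.3]
opening: 0.421
grasp_force: 0.0
```

Emit:
drive_tool(
  steps=[
    [36, 0.31, -0.19, 0, 0, 0, -0.035],
    [36, 0.61, -0.38, 0, 0, 0, -0.07],
    [36, 0.78, -0.69, 0.02, 0, 0, -0.16],
  ],
)

```text
time_s: 1.3
position: [0.4502, -0.2072, 0.2983]
tcp_rot: [[0.712, 0.702, 0.002], [0.702, -0.712, -0.001], [0.001, 0.002, -1.0]]
force: [1.2, 0.0, -0.3]
opening: 0.414
grasp_force: 0.0
```

Emit:
drive_tool(
  steps=[
    [36, 0.24, -0.27, 0.02, 0, 0, -0.09],
    [36, 0.47, -0.54, 0.05, 0, 0, -0.19],
    [36, 0.71, -0.81, 0.07, 0, 0, -0.28],
  ],
)

```text
time_s: 1.6
position: [0.4403, -0.0773, 0.2894]
tcp_rot: [[0.364, 0.932, -0.001], [0.932, -0.364, 0.001], [0.0, -0.001, -1.0]]
force: [1.8, 0.3, -1.1]
opening: 0.415
grasp_force: 0.0
```

```bash
python3 - <<'E'
from plan import *
st(); s=read_state(); print(np.round(s['tcp_rot'],3))
pre=bar(20.5)+(.015-.08)*ZT; D=tool(-EZ,EY)
plan([(np.array([.43,.05,.28]),D,36,0),(pre,RH,36,2)])
E
```

```text
1.6 [ 0.4403 -0.0773  0.2894] f [ 1.8  0.3 -1.1] g 0.0 o 36.1 [-24.  10.  99.   0.  72.  -3.]
[[ 0.364  0.932 -0.001]
 [ 0.932 -0.364  0.001]
 [ 0.    -0.001 -1.   ]]
[[36,0.239,-0.116,0.02,0,0,-0.073],[36,0.478,-0.233,0.04,0,0,-0.145],[36,0.717,-0.349,0.059,0,0,-0.218],[36,0.957,-0.466,0.079,-0.001,0,-0.29]]
[[36,0.221,-0.035,0.207,-0.058,0,0],[36,0.442,-0.07,0.414,-0.116,0,0],[36,0.664,-0.105,0.622,-0.174,0,0],[36,0.885,-0.141,0.829,-0.232,0,0],[36,0.885,-0.141,0.829,-0.232,0,0],[36,0.885,-0.141,0.829,-0.232,0,0]]
```

Emit:
drive_tool(
  steps=[
    [36, 0.24, -0.12, 0.02, 0, 0, -0.07],
    [36, 0.48, -0.23, 0.04, 0, 0, -0.145],
    [36, 0.72, -0.35, 0.06, 0, 0, -0.22],
    [36, 0.96, -0.47, 0.08, 0, 0, -0.29],
  ],
)

```text
time_s: 2.0
position: [0.4305, 0.0501, 0.28]
tcp_rot: [[-0.062, 0.998, -0.001], [0.998, 0.062, 0.0], [0.0, -0.001, -1.0]]
force: [0.8, -0.4, 0.1]
opening: 0.412
grasp_force: 0.0
```

Emit:
drive_tool(
  steps=[
    [36, 0.22, -0.04, 0.21, -0.06, 0, 0],
    [36, 0.44, -0.07, 0.41, -0.115, 0, 0],
    [36, 0.66, -0.11, 0.62, -0.175, 0, 0],
    [36, 0.885, -0.14, 0.83, -0.23, 0, 0],
    [36, 0.885, -0.14, 0.83, -0.23, 0, 0],
    [36, 0.885, -0.14, 0.83, -0.23, 0, 0],
  ],
)

```text
time_s: 2.6
position: [0.4073, 0.1544, 0.1802]
tcp_rot: [[-0.06, 0.94, 0.336], [0.998, 0.056, 0.02], [-0.0, 0.336, -0.942]]
force: [0.3, -0.4, 0.8]
opening: 0.415
grasp_force: 0.0
```

```bash
python3 - <<'E'
from plan import *
st(); s=read_state(); print(np.round(s['tcp_rot'],3)); print(np.round(RH,3))
c=cap('top');W=world(c); cap('scene')
g=bar(20.5)+.015*ZT; print(bar(20.5))
plan([(g,RH,36,2,.03)])
cc=load('scene')['color'][120:300,300:540]; cv2.imwrite('pics/pre.png',cv2.resize(cc,None,fx=3,fy=3))
E
```

```text
2.6 [0.4073 0.1544 0.1802] f [ 0.3 -0.4  0.8] g 0.0 o 36.1 [  7.  11. 124.  -3.  25.   6.]
[[-0.06   0.94   0.336]
 [ 0.998  0.056  0.02 ]
 [-0.     0.336 -0.942]]
[[-0.063  0.938  0.341]
 [ 0.998  0.059  0.022]
 [-0.     0.342 -0.94 ]]
[0.4286852  0.15641839 0.11953525]
[[36,0.005,-0.011,0.222,0,0,-0.001],[36,0.01,-0.023,0.444,0,0.001,-0.003],[36,0.014,-0.034,0.665,-0.001,0.001,-0.004],[36,0.014,-0.034,0.665,-0.001,0.001,-0.004],[36,0.014,-0.034,0.665,-0.001,0.001,-0.004]]
```

View pics/pre.png

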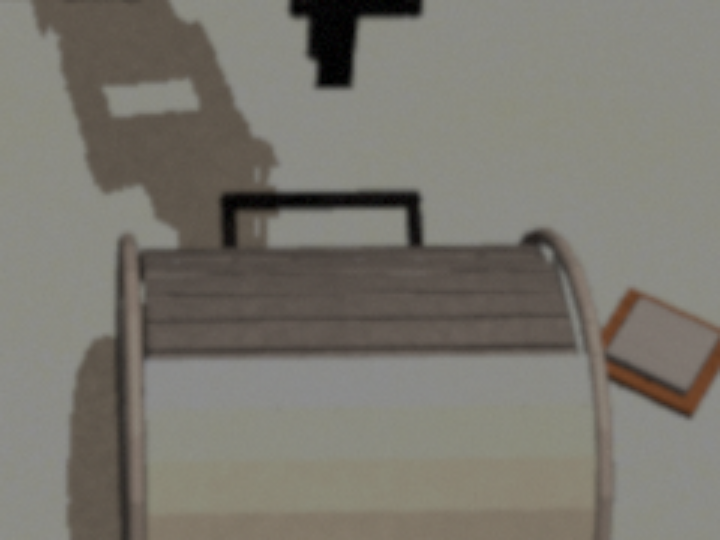

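The crop shows the gripper finger at (335,60), lined up with the middle of the handle bar at (320,200). Descending now to grip it.

Emit:
drive_tool(
  steps=[
    [36, 0, -0.01, 0.22, 0, 0, 0],
    [36, 0.01, -0.02, 0.44, 0, 0, 0],
    [36, 0.01, -0.03, 0.66, 0, 0, 0],
    [36, 0.01, -0.03, 0.66, 0, 0, 0],
    [0, 0.01, -0.03, 0.66, 0, 0, 0],
    [0, 0.01, -0.03, 0.66, 0, 0, 0],
    [0, 0.01, -0.03, 0.66, 0, 0, 0],
    [0, 0.01, -0.03, 0.66, 0, 0, 0],
  ],
)

```text
time_s: 3.5
position: [0.432, 0.1564, 0.1062]
tcp_rot: [[-0.058, 0.939, 0.34], [0.998, 0.054, 0.02], [0.0, 0.34, -0.94]]
force: [0.8, -0.1, -0.4]
opening: 0.137
grasp_force: 0.0
```

```bash
python3 - <<'E'
from plan import *
st(); s=read_state(); print(bar(20.5)+.015*ZT)
p=s['position'];R=s['tcp_rot']
# arc relative to the present gripped position
a0=20.5
plan([(p+bar(a)-bar(a0),R,0,0,.05) for a in np.linspace(a0+5,108.8,18)[0:]])
E
```

```text
3.5 [0.432  0.1564 0.1062] f [ 0.8 -0.1 -0.4] g 0.0 o 11.9 [  7.  23. 126.  -6.  11.  10.]
[0.43380521 0.1567432  0.10543987]
[[0,0,0.084,-0.091,0,0,0],[0,0.001,0.174,-0.172,0,0,0],[0,0.001,0.27,-0.245,0,0,0],[0,0.001,0.373,-0.31,0,0,0],[0,0.002,0.48,-0.366,0,0,0],[0,0.002,0.592,-0.412,0,0,0],[0,0.003,0.707,-0.449,0,0,0],[0,0.004,0.826,-0.476,0,0,0]]
[[0,0,0.12,-0.016,0,0,0],[0,0.001,0.241,-0.022,0,0,0],[0,0.002,0.362,-0.018,0,0,0],[0,0.002,0.482,-0.004,0,0,0],[0,0.003,0.6,0.021,0,0,0],[0,0.004,0.716,0.056,0,0,0],[0,0.004,0.829,0.1,0,0,0],[0,0.005,0.938,0.154,0,0,0]]
[[0,0.001,0.103,0.063,0,0,0],[0,0.001,0.201,0.135,0,0,0]]
```

Emit:
drive_tool(
  steps=[
    [0, 0, 0, 0, 0, 0, 0],
    [0, 0, 0, 0, 0, 0, 0],
    [0, 0, 0.084, -0.091, 0, 0, 0],
    [0, 0, 0.174, -0.172, 0, 0, 0],
    [0, 0, 0.27, -0.245, 0, 0, 0],
    [0, 0, 0.373, -0.31, 0, 0, 0],
    [0, 0, 0.373, -0.31, 0, 0, 0],
  ],
)

```text
time_s: 4.2
position: [0.4637, 0.1584, 0.1571]
tcp_rot: [[-0.057, 0.938, 0.343], [0.998, 0.054, 0.02], [0.0, 0.344, -0.939]]
force: [0.3, 0.5, 0.7]
opening: 0.0
grasp_force: 0.0
```

```bash
python3 - <<'E'
from plan import *
st(); c=cap('top'); cv2.imwrite('pics/arc1.png',cv2.resize(c['color'][130:300,150:340],None,fx=3,fy=3))
E
```

```text
4.2 [0.4637 0.1584 0.1571] f [0.3 0.5 0.7] g 0.0 o 0.0 [  7.  18. 119.  -3.  23.   6.]
```

```bash
python3 - <<'E'
from plan import *
cap('scene')
T=load('top')['color'][140:300,160:330]; S=load('scene')['color'][120:280,320:520]
a=cv2.resize(T,None,fx=2.2,fy=2.2); b=cv2.resize(S,None,fx=2.2,fy=2.2); 
cv2.imwrite('pics/arc1.png',np.hstack([a,b]))
for n in('top','scene'):
    c=load(n); W=world(c); P=W.reshape(-1,3); q=(P-ORG)@np.c_[EX,EY,EZ]; col=c['color'].reshape(-1,3).astype(int)
    m=(c['range_z'].ravel()>0)&(col.max(1)<60)&(abs(q[:,1])<.075)&(abs(q[:,1])>.045)&(q[:,2]>.06)&(q[:,2]<.3)&(q[:,0]<-.12)&(q[:,0]>-.2)
    g=q[m]; print(n,len(g),np.percentile(g,[2,20,50,80,98],axis=0).round(3))
E
```

```text
top 141 [[-0.165 -0.072  0.089]
 [-0.16  -0.062  0.104]
 [-0.141 -0.058  0.116]
 [-0.124 -0.049  0.123]
 [-0.121  0.071  0.129]]
scene 222 [[-0.162 -0.063  0.108]
 [-0.157 -0.06   0.112]
 [-0.151 -0.049  0.117]
 [-0.137  0.059  0.121]
 [-0.128  0.063  0.124]]
```

View pics/arc1.png

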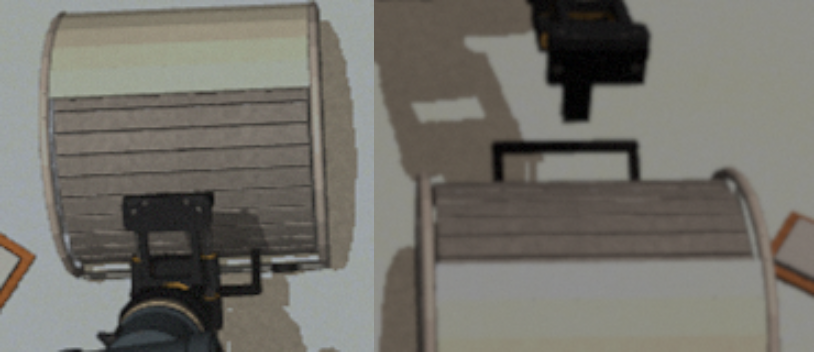

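The view shows the shut fingers above the bar: left crop around (175,240), right crop (575,105), with the bar unmoved at (565,147). The fingers closed empty, so I'll retry deeper with less tilt and check the grip force before lifting.

```bash
sed -i 's/TH=np.radians(20)/TH=np.radians(12)/' plan.py; python3 - <<'E'
from plan import *
s=read_state(); p=s['position']; R=s['tcp_rot']
b=bar(20.3,.169); print(b)
pre=b-.055*ZT
plan([(p-.05*R[:,2],R,26,0),(pre,RH,26,2),(b+.02*ZT,RH,26,2,.03)])
E
```

```text
[0.42941477 0.15646467 0.11863213]
[[26,0,0,-0.208,0,0,0],[26,0,0,-0.417,0,0,0],[26,0.001,-0.285,-0.257,0.09,0.001,-0.004],[26,0.001,-0.285,-0.257,0.09,0.001,-0.004],[26,0.001,-0.285,-0.257,0.09,0.001,-0.004],[26,0.002,-0.313,-0.05,0.09,0.001,-0.004],[26,0.002,-0.341,0.156,0.09,0.001,-0.004],[26,0.002,-0.369,0.362,0.09,0.001,-0.004]]
[[26,0,0,0,0,0,0],[26,0,0,0,0,0,0]]
```

Emit:
drive_tool(
  steps=[
    [26, 0, 0, -0.21, 0, 0, 0],
    [26, 0, 0, -0.42, 0, 0, 0],
    [26, 0, -0.28, -0.26, 0.09, 0, 0],
    [26, 0, -0.28, -0.26, 0.09, 0, 0],
    [26, 0, -0.28, -0.26, 0.09, 0, 0],
    [26, 0, -0.31, -0.05, 0.09, 0, 0],
    [26, 0, -0.34, 0.16, 0.09, 0, 0],
    [26, 0, -0.37, 0.36, 0.09, 0, 0],
  ],
)

```text
time_s: 5.1
position: [0.4341, 0.1566, 0.0986]
tcp_rot: [[-0.058, 0.976, 0.21], [0.998, 0.056, 0.012], [0.0, 0.21, -0.978]]
force: [-0.0, -0.8, 0.2]
opening: 0.298
grasp_force: 0.0
```

Emit:
drive_tool(
  steps=[
    [26, 0, 0, 0, 0, 0, 0],
    [26, 0, 0, 0, 0, 0, 0],
  ],
)

```text
time_s: 5.3
position: [0.4333, 0.1565, 0.0991]
tcp_rot: [[-0.057, 0.977, 0.207], [0.998, 0.056, 0.012], [-0.0, 0.207, -0.978]]
force: [-0.7, 0.2, -0.0]
opening: 0.3
grasp_force: 0.0
```

Emit:
drive_tool(
  steps=[
    [5, 0, 0, 0, 0, 0, 0],
    [5, 0, 0, 0, 0, 0, 0],
    [5, 0, 0, 0, 0, 0, 0],
    [5, 0, 0, 0, 0, 0, 0],
    [5, 0, 0, 0, 0, 0, 0],
    [5, 0, 0, 0, 0, 0, 0],
  ],
)

```text
time_s: 5.9
position: [0.434, 0.1565, 0.0997]
tcp_rot: [[-0.057, 0.976, 0.209], [0.998, 0.056, 0.012], [0.0, 0.209, -0.978]]
force: [0.1, 0.4, 0.4]
opening: 0.063
grasp_force: 0.0
```

```bash
python3 - <<'E'
from plan import *
st(); s=read_state(); b=bar(20.3,.169); print(b+.02*ZT)
p=s['position'];R=s['tcp_rot']
a0=20.3
plan([(p+bar(a)-bar(a0),R,5,0,.05) for a in np.linspace(a0+5,108.8,18)[0:]])
E
```

```text
5.9 [0.434  0.1565 0.0997] f [0.1 0.4 0.4] g 0.0 o 5.5 [  6.  25. 120.  -2.  24.   5.]
[0.43356466 0.15672794 0.09906917]
[[5,0,0.071,-0.101,0,0,0],[5,0.001,0.148,-0.195,0,0,0],[5,0.001,0.234,-0.281,0,0,0],[5,0.001,0.326,-0.36,0,0,0],[5,0.002,0.425,-0.43,0,0,0],[5,0.002,0.53,-0.492,0,0,0],[5,0.003,0.639,-0.544,0,0,0],[5,0.004,0.753,-0.587,0,0,0]]
[[5,0,0.117,-0.033,0,0,0],[5,0.001,0.236,-0.056,0,0,0],[5,0.002,0.357,-0.069,0,0,0],[5,0.002,0.478,-0.071,0,0,0],[5,0.003,0.599,-0.063,0,0,0],[5,0.004,0.719,-0.045,0,0,0],[5,0.004,0.837,-0.016,0,0,0],[5,0.005,0.952,0.023,0,0,0]]
[[5,0.001,0.111,0.048,0,0,0],[5,0.001,0.218,0.106,0,0,0]]
```

```bash
python3 - <<'E'
from plan import *
c=cap('scene');t=cap('top')
T=t['color'][200:300,180:320]; S=c['color'][130:230,340:480]
cv2.imwrite('pics/arc2.png',np.hstack([cv2.resize(T,None,fx=2.8,fy=2.8),cv2.resize(S,None,fx=2.8,fy=2.8)]))
for c in(c,t):
  R=cv2.Rodrigues(c['rvec'])[0]
  K=np.array([[c['fx'],0,c['cx']],[0,c['fy'],c['cy']],[0,0,1.]])
  for P in (read_state()['position'],F(-.1585,.06,.1186),F(-.1585,-.06,.1186),F(-.1585,0,.1186)): print(cv2.projectPoints(P.reshape(1,3),c['rvec'],c['tvec'],K,None)[0].ravel().round(1))
E
```

```text
[405.1 194.3]
[436.8 185.7]
[375.2 186.5]
[406.  186.1]
[249.9 269.2]
[221.4 272.4]
[276.3 269.8]
[248.9 271.1]
```

View pics/arc2.png

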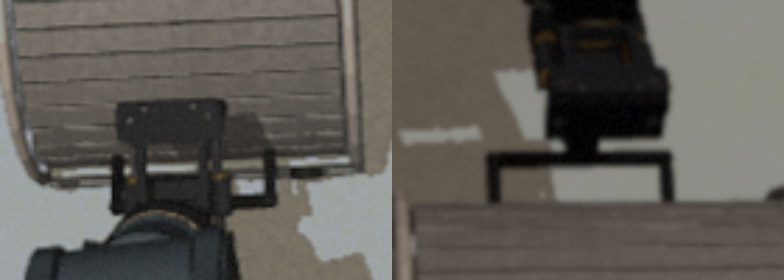

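```bash
python3 - <<'E'
from plan import *
c=load('scene'); W=world(c); q=(W-ORG)@np.c_[EX,EY,EZ]
for v in range(174,200,2): print(v,[tuple((q[v,u]*1000).round().astype(int).tolist()) for u in (380,398,404,408,414,430)], c['color'][v,406].tolist())
print(((read_state()['position']-ORG)@np.c_[EX,EY,EZ]).round(4))
E
```

```text
174 [(-305, -33, 0), (-92, -30, 222), (-91, -20, 223), (-91, -13, 223), (-91, -3, 223), (-90, 25, 223)] [7, 6, 3]
176 [(-298, -34, 1), (-91, -30, 219), (-90, -20, 219), (-90, -13, 219), (-89, -3, 220), (-89, 26, 219)] [1, 1, 0]
178 [(-295, -34, -2), (-90, -30, 215), (-89, -20, 216), (-88, -13, 216), (-91, -2, 213), (-90, 26, 213)] [1, 2, 3]
180 [(-286, -34, 1), (-88, -30, 211), (-88, -19, 212), (-88, -12, 211), (-288, 42, -3), (-284, 77, 1)] [0, 0, 0]
182 [(-280, -35, 0), (-282, 6, -2), (-147, -7, 142), (-148, 1, 141), (-282, 42, -3), (-281, 77, -3)] [0, 0, 0]
184 [(-162, -51, 122), (-160, -16, 123), (-149, -6, 135), (-150, 2, 133), (-160, 15, 123), (-159, 46, 123)] [6, 4, 4]
186 [(-158, -51, 120), (-156, -16, 122), (-146, -6, 133), (-148, 2, 130), (-154, 15, 124), (-153, 46, 123)] [2, 4, 7]
188 [(-154, -51, 119), (-153, -16, 119), (-154, -4, 118), (-153, 3, 119), (-155, 15, 117), (-151, 46, 121)] [28, 29, 29]
190 [(-157, -50, 110), (-256, 3, 0), (-257, 17, -1), (-256, 25, -1), (-256, 39, -1), (-255, 74, 0)] [111, 116, 116]
192 [(-251, -37, 0), (-253, 3, -3), (-252, 16, -2), (-249, 25, 0), (-248, 38, 2), (-251, 74, -3)] [134, 141, 140]
194 [(-250, -36, -5), (-243, 2, 1), (-244, 15, 0), (-245, 24, -1), (-245, 38, -1), (-244, 72, -1)] [139, 142, 142]
196 [(-240, -37, -1), (-239, 2, 0), (-238, 15, 0), (-235, 23, 3), (-236, 36, 2), (-237, 72, 0)] [137, 140, 140]
198 [(-235, -38, -2), (-234, 2, -1), (-234, 15, -2), (-232, 23, 0), (-235, 37, -3), (-232, 71, 0)] [136, 141, 141]
[-0.154  -0.0002  0.0995]
```

The scene depth puts the fingertips around z = 0.126, above the bar, although the reported TCP is at 0.0997. I'll raise the tool and measure the real tip offset in free view.

Emit:
drive_tool(
  steps=[
    [5, 0, 0, -0.2, 0, 0, 0],
    [5, 0, 0, -0.4, 0, 0, 0],
    [5, 0, 0, -0.6, 0, 0, 0],
    [0, 0, 0, -0.6, 0, 0, 0],
    [0, 0, 0, -0.6, 0, 0, 0],
  ],
)

```text
time_s: 6.5
position: [0.4191, 0.1557, 0.1701]
tcp_rot: [[-0.058, 0.976, 0.209], [0.998, 0.056, 0.012], [0.0, 0.21, -0.978]]
force: [0.4, -0.4, -0.8]
opening: 0.008
grasp_force: 0.0
```

```bash
python3 - <<'E'
from plan import *
st(); s=read_state(); c=cap('scene'); W=world(c); R=s['tcp_rot']; p=s['position']
K=np.array([[c['fx'],0,c['cx']],[0,c['fy'],c['cy']],[0,0,1.]])
for d in np.arange(-10,90,10): 
    u,v=cv2.projectPoints((p-d/1000*R[:,2]).reshape(1,3),c['rvec'],c['tvec'],K,None)[0].ravel(); print(d,round(u,1),round(v,1),c['color'][int(round(v)),int(round(u))].tolist())
Q=(W-p)@R*1000
for v in range(130,185,3): print(v,[tuple(Q[v,u].round().astype(int).tolist()) if c['color'][v,u].max()<70 else '-' for u in (396,400,404,407,410,414)])
E
```

```text
6.5 [0.4191 0.1557 0.1701] f [ 0.4 -0.4 -0.8] g 0.0 o 0.7 [  7.  15. 117.  -1.  36.   4.]
-10 407.7 167.9 [134, 141, 141]
0 408.1 163.5 [135, 141, 140]
10 408.5 159.0 [134, 140, 140]
20 409.0 154.5 [49, 52, 53]
30 409.4 149.9 [4, 6, 4]
40 409.9 145.2 [2, 2, 0]
50 410.3 140.5 [5, 0, 6]
60 410.8 135.8 [3, 3, 2]
70 411.2 131.0 [0, 1, 1]
80 411.7 126.1 [12, 11, 12]
130 ['-', (-34, 94, -126), (-27, 92, -125), (-23, 97, -128), (-17, 94, -127), (-10, 92, -125)]
133 ['-', (-33, 94, -121), (-27, 95, -122), (-22, 94, -121), (-17, 95, -122), (-10, 94, -121)]
136 ['-', (-32, 88, -112), (-25, 87, -111), (-20, 87, -111), (-15, 85, -110), (-9, 89, -112)]
139 ['-', (-32, 87, -106), (-25, 88, -106), (-20, 89, -106), (-15, 91, -108), (-8, 88, -106)]
142 ['-', (-32, 91, -102), (-25, 87, -100), (-19, 87, -100), (-14, 85, -99), (-8, 87, -100)]
145 ['-', '-', (-10, -8, -35), (-7, 9, -46), (-2, 13, -48), (6, 9, -46)]
148 ['-', '-', (-10, -4, -32), (-6, 10, -40), (-1, 9, -39), (7, 7, -38)]
151 ['-', '-', '-', (-6, 10, -34), (0, 10, -33), (7, 11, -34)]
154 ['-', '-', '-', (-5, 9, -27), (0, 13, -29), (8, 7, -26)]
157 ['-', '-', '-', '-', '-', '-']
160 ['-', '-', '-', '-', '-', '-']
163 ['-', '-', '-', '-', '-', '-']
166 ['-', '-', '-', '-', '-', '-']
169 ['-', '-', '-', '-', '-', '-']
172 ['-', '-', '-', '-', '-', '-']
175 ['-', '-', '-', '-', '-', '-']
178 ['-', '-', '-', '-', '-', '-']
181 ['-', '-', '-', '-', '-', '-']
184 [(-19, -6, 51), (-12, -1, 47), (-3, -6, 52), (3, -6, 51), (8, -3, 49), (16, -3, 49)]
```

The real fingertips sit about 24 mm behind the reported TCP along tool z, and the gripper body shows the same offset. I'll allow for this from here on.

```bash
echo 'OFF=.024' >> plan.py; python3 - <<'E'
from plan import *
b=bar(20.3,.169)
plan([(b+(OFF-.035)*ZT,RH,26,1),(b+(.018+OFF)*ZT,RH,26,1,.03)])
E
```

```text
[[26,0.002,0,0.341,0,0.001,-0.004],[26,0.002,0,0.341,0,0.001,-0.004],[26,0.002,0,0.562,0,0.001,-0.004],[26,0.003,0,0.783,0,0.001,-0.004],[26,0.003,0,0.783,0,0.001,-0.004]]
```

Emit:
drive_tool(
  steps=[
    [26, 0, 0, 0.12, 0, 0, 0],
    [26, 0, 0, 0.34, 0, 0, 0],
    [26, 0, 0, 0.34, 0, 0, 0],
    [26, 0, 0, 0.56, 0, 0, 0],
    [26, 0, 0, 0.78, 0, 0, 0],
    [26, 0, 0, 0.78, 0, 0, 0],
  ],
)

```text
time_s: 7.15
position: [0.4369, 0.1564, 0.0759]
tcp_rot: [[-0.057, 0.978, 0.202], [0.998, 0.056, 0.011], [-0.0, 0.202, -0.979]]
force: [-0.6, 0.2, 0.7]
opening: 0.295
grasp_force: 0.0
```

Emit:
drive_tool(
  steps=[
    [5, 0, 0, 0, 0, 0, 0],
    [5, 0, 0, 0, 0, 0, 0],
    [5, 0, 0, 0, 0, 0, 0],
    [5, 0, 0, 0, 0, 0, 0],
    [5, 0, 0, 0, 0, 0, 0],
  ],
)

```text
time_s: 7.65
position: [0.4357, 0.1566, 0.0786]
tcp_rot: [[-0.058, 0.977, 0.204], [0.998, 0.057, 0.012], [-0.0, 0.205, -0.979]]
force: [-6.8, 0.1, 2.9]
opening: 0.126
grasp_force: 30.0
```

```bash
python3 - <<'E'
from plan import *
st(); s=read_state(); b=bar(20.3,.169); print(b+(.018+OFF)*ZT)
p=s['position'];R=s['tcp_rot']
a0=20.3
plan([(p+bar(a)-bar(a0),R,5,0,.05) for a in np.linspace(a0+5,108.8,18)[0:]])
E
```

```text
7.65 [0.4357 0.1566 0.0786] f [-6.8  0.1  2.9] g 30.0 o 11.0 [  6.  27. 120.  -2.  20.   5.]
[0.43812954 0.15701754 0.07754993]
[[5,0,0.07,-0.102,0,0,0],[5,0.001,0.148,-0.195,0,0,0],[5,0.001,0.233,-0.282,0,0,0],[5,0.001,0.325,-0.361,0,0,0],[5,0.002,0.423,-0.432,0,0,0],[5,0.002,0.528,-0.494,0,0,0],[5,0.003,0.637,-0.547,0,0,0],[5,0.003,0.75,-0.59,0,0,0]]
[[5,0.001,0.117,-0.034,0,0,0],[5,0.001,0.236,-0.057,0,0,0],[5,0.002,0.357,-0.071,0,0,0],[5,0.003,0.478,-0.073,0,0,0],[5,0.003,0.599,-0.066,0,0,0],[5,0.004,0.719,-0.048,0,0,0],[5,0.005,0.837,-0.02,0,0,0],[5,0.005,0.953,0.018,0,0,0]]
[[5,0.001,0.111,0.048,0,0,0],[5,0.002,0.218,0.106,0,0,0]]
```

Emit:
drive_tool(
  steps=[
    [5, 0, 0.07, -0.1, 0, 0, 0],
    [5, 0, 0.15, -0.195, 0, 0, 0],
    [5, 0, 0.23, -0.28, 0, 0, 0],
    [5, 0, 0.325, -0.36, 0, 0, 0],
    [5, 0, 0.42, -0.43, 0, 0, 0],
    [5, 0, 0.53, -0.495, 0, 0, 0],
    [5, 0, 0.64, -0.545, 0, 0, 0],
    [5, 0, 0.75, -0.59, 0, 0, 0],
  ],
)

```text
time_s: 8.45
position: [0.5046, 0.1609, 0.1664]
tcp_rot: [[-0.058, 0.979, 0.196], [0.998, 0.057, 0.011], [-0.0, 0.196, -0.981]]
force: [-10.9, -0.4, 10.5]
opening: 0.123
grasp_force: 30.0
```

```bash
python3 - <<'E'
from plan import *
st(); s=read_state(); print(np.round(s['tcp_rot'][:,2],3))
p=s['position'];R=s['tcp_rot']
print(bar(20.3+5+7*4.9)-bar(20.3)+[.4357,.1566,.0786])
E
```

```text
8.45 [0.5046 0.1609 0.1664] f [-10.9  -0.4  10.5] g 30.0 o 10.7 [  6.  21. 106.  -1.  41.   3.]
[ 0.196  0.011 -0.981]
[0.50896809 0.16124815 0.16624826]
```

Emit:
drive_tool(
  steps=[
    [5, 0, 0.115, -0.045, 0, 0, 0],
    [5, 0, 0.235, -0.075, 0, 0, 0],
    [5, 0, 0.355, -0.09, 0, 0, 0],
    [5, 0, 0.475, -0.09, 0, 0, 0],
    [5, 0, 0.595, -0.085, 0, 0, 0],
    [5, 0, 0.715, -0.065, 0, 0, 0],
    [5, 0, 0.83, -0.04, 0, 0, 0],
    [5, 0, 0.95, 0, 0, 0, 0],
  ],
)

```text
time_s: 9.25
position: [0.6224, 0.1676, 0.1911]
tcp_rot: [[-0.058, 0.977, 0.208], [0.998, 0.057, 0.012], [0.0, 0.208, -0.978]]
force: [-2.2, -1.2, -0.2]
opening: 0.124
grasp_force: 30.0
```

```bash
python3 - <<'E'
from plan import *
st(); s=read_state(); p=s['position'];R=s['tcp_rot']
b=p-(.018+OFF)*R[:,2]; print(((b-ORG)@np.c_[EX,EY,EZ]).round(4),'want',(bar(108.3)-ORG).round(4))
E
```

```text
9.25 [0.6224 0.1676 0.1911] f [-2.2 -1.2 -0.2] g 30.0 o 10.8 [ 5. 27. 90. -1. 51.  2.]
[ 0.026  -0.0011  0.2322] want [0.0533 0.0034 0.2214]
```

Emit:
drive_tool(
  steps=[
    [5, 0, 0.08, 0.03, 0, 0, 0],
    [5, 0, 0.16, 0.07, 0, 0, 0],
    [5, 0, 0.24, 0.12, 0, 0, 0],
    [5, 0, 0.28, 0.14, 0, 0, 0],
    [5, 0, 0.28, 0.14, 0, 0, 0],
  ],
)

```text
time_s: 9.75
position: [0.6482, 0.1688, 0.1822]
tcp_rot: [[-0.059, 0.981, 0.187], [0.998, 0.058, 0.009], [-0.002, 0.187, -0.982]]
force: [-32.1, -4.0, 29.2]
opening: 0.126
grasp_force: 30.0
```

```bash
python3 - <<'E'
from plan import *
st(); s=read_state(); p=s['position'];R=s['tcp_rot']
b=p-(.018+OFF)*R[:,2]; print(((b-ORG)@np.c_[EX,EY,EZ]).round(4),'want',(bar(108.3)-ORG).round(4))
E
```

```text
9.75 [0.6482 0.1688 0.1822] f [-32.1  -4.   29.2] g 30.0 o 11.0 [ 5. 30. 86. -1. 53.  2.]
[ 0.0528 -0.0014  0.2235] want [0.0533 0.0034 0.2214]
```

Against the stop now, at 32 N. Opening and backing off.

Emit:
drive_tool(
  steps=[
    [30, 0, -0.03, 0, 0, 0, 0],
    [30, 0, -0.03, 0, 0, 0, 0],
    [30, 0, -0.03, -0.1, 0, 0, 0],
    [30, 0, -0.03, -0.4, 0, 0, 0],
    [30, 0, -0.03, -0.8, 0, 0, 0],
    [30, 0, -0.03, -1, 0, 0, 0],
  ],
)

```text
time_s: 10.35
position: [0.6338, 0.1681, 0.3033]
tcp_rot: [[-0.057, 0.974, 0.219], [0.998, 0.056, 0.013], [0.0, 0.219, -0.976]]
force: [-0.1, 0.7, 0.5]
opening: 0.341
grasp_force: 0.0
```

```bash
python3 - <<'E'
from plan import *
st()
M1=np.array([.574,-.208,0]); RD=tool(-EZ,EX)
plan([(np.array([.57,0.0,.30]),RD,60,0),(M1+[0,0,.11],RD,60,1)])
E
```

```text
10.35 [0.6338 0.1681 0.3033] f [-0.1  0.7  0.5] g 0.0 o 29.7 [ 5. 21. 81. -0. 65.  2.]
[[60,-0.114,-0.05,-0.009,0.01,-0.01,0.087],[60,-0.228,-0.1,-0.018,0.019,-0.019,0.173],[60,-0.342,-0.151,-0.027,0.029,-0.029,0.26],[60,-0.456,-0.201,-0.036,0.039,-0.038,0.346],[60,-0.57,-0.251,-0.045,0.048,-0.048,0.433],[60,-0.684,-0.301,-0.054,0.058,-0.058,0.519],[60,-0.798,-0.351,-0.063,0.067,-0.067,0.606],[60,-0.912,-0.402,-0.071,0.077,-0.077,0.692]]
[[60,-0.101,0.073,0.003,0.01,-0.01,0.087],[60,-0.203,0.146,0.006,0.019,-0.019,0.173],[60,-0.304,0.218,0.01,0.029,-0.029,0.26],[60,-0.405,0.291,0.013,0.039,-0.038,0.347],[60,-0.547,0.484,0.248,0.039,-0.038,0.347],[60,-0.689,0.677,0.483,0.039,-0.038,0.347],[60,-0.831,0.87,0.717,0.039,-0.038,0.347]]
[[60,-0.01,0.248,0.226,0,0,0],[60,-0.021,0.495,0.452,0,0,0],[60,-0.032,0.743,0.678,0,0,0]]
[[60,-0.011,0.247,0.227,0,0,0],[60,-0.011,0.247,0.227,0,0,0]]
```

Emit:
drive_tool(
  steps=[
    [60, -0.11, -0.05, -0.01, 0.01, -0.01, 0.085],
    [60, -0.23, -0.1, -0.02, 0.02, -0.02, 0.17],
    [60, -0.34, -0.15, -0.03, 0.03, -0.03, 0.26],
    [60, -0.46, -0.2, -0.04, 0.04, -0.04, 0.345],
    [60, -0.57, -0.25, -0.045, 0.05, -0.05, 0.43],
    [60, -0.68, -0.3, -0.05, 0.06, -0.06, 0.52],
    [60, -0.8, -0.35, -0.06, 0.067, -0.067, 0.605],
    [60, -0.91, -0.4, -0.07, 0.077, -0.077, 0.69],
  ],
)

```text
time_s: 11.15
position: [0.5899, 0.0552, 0.2969]
tcp_rot: [[0.835, 0.547, 0.065], [0.55, -0.834, -0.038], [0.034, 0.068, -0.997]]
force: [1.7, 0.7, 0.5]
opening: 0.692
grasp_force: 0.0
```

Emit:
drive_tool(
  steps=[
    [60, -0.1, 0.07, 0, 0.01, -0.01, 0.085],
    [60, -0.2, 0.15, 0, 0.02, -0.02, 0.17],
    [60, -0.3, 0.22, 0.01, 0.03, -0.03, 0.26],
    [60, -0.405, 0.29, 0.01, 0.04, -0.04, 0.345],
    [60, -0.55, 0.48, 0.25, 0.04, -0.04, 0.345],
    [60, -0.69, 0.68, 0.48, 0.04, -0.04, 0.345],
    [60, -0.83, 0.87, 0.72, 0.04, -0.04, 0.345],
  ],
)

```text
time_s: 11.85
position: [0.5708, -0.0913, 0.2139]
tcp_rot: [[0.998, 0.069, -0.008], [0.069, -0.998, -0.003], [-0.008, 0.002, -1.0]]
force: [0.5, -0.4, 1.0]
opening: 0.684
grasp_force: 0.0
```

```bash
python3 - <<'E'
from plan import *
st(); c=cap('scene'); t=cap('top')
M1=np.array([.574,-.208,0]); RD=tool(-EZ,EX)
plan([(M1+[0,0,.05],RD,60,2)])
a=cv2.resize(c['color'][170:370,320:520],None,fx=2,fy=2);b=cv2.resize(t['color'][130:290,170:330],None,fx=2.5,fy=2.5)
cv2.imwrite('pics/open.png',np.hstack([a,b]))
E
```

```text
11.85 [ 0.5708 -0.0913  0.2139] f [ 0.5 -0.4  1. ] g 0.0 o 59.5 [-20.  26.  88.  -0.  67.  66.]
[[60,0.002,0.192,0.267,0,0.002,0],[60,0.005,0.385,0.534,0,0.005,0],[60,0.007,0.577,0.801,0,0.007,0]]
[[60,0,0.193,0.267,0,0.002,0.001],[60,0,0.385,0.535,0,0.004,0.001],[60,0,0.385,0.535,0,0.004,0.001],[60,0,0.385,0.535,0,0.004,0.001]]
```

View pics/open.png

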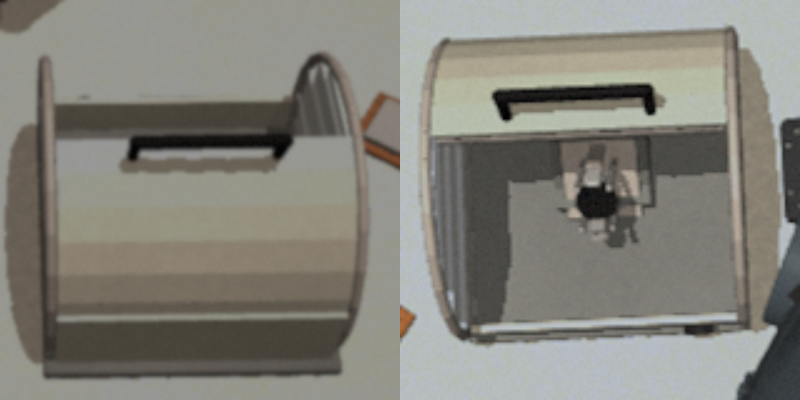

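The shutter is up, with the handle at (575,97) in the right crop. The leaning magazine shows inside: black follower disc at crop (597,200), which is top pixel (249,210), and rods around it. I'll measure it.

```bash
python3 - <<'E'
from plan import *
t=load('top'); W=world(t); q=((W-ORG)@np.c_[EX,EY,EZ])*1000
s=np.s_[195:232,236:266]; col=t['color'][s].astype(int); Q=q[s]
m=(col.max(2)<25); P=Q[m]; print(m.sum()); k=np.median(P,axis=0); print('med',k)
P=P[np.linalg.norm(P-k,axis=1)<25]
for i in range(5):
    c=P.mean(0); n=np.linalg.svd(P-c)[2][2]; n*=np.sign(n[2]); P=P[abs((P-c)@n)<4]
print('plane n',n.round(3),'lean',np.degrees(np.arctan2(-n[0],n[2])),'c',c.round(1),len(P),'rng',P.min(0).round(),P.max(0).round())
v,u=np.nonzero(m); print('px range',u.min()+236,u.max()+236,v.min()+195,v.max()+195)
n=np.array([-.5,0,.866]); ax=np.array([.866,0,.5])
# bright rods/catches: coordinates in mag axes relative c
D=Q-c; a=D@ax; h=D@n; y=D[...,1]
for r in range(0,37,2): print(195+r,' '.join('%4d/%3d'%(x,z) for x,z in zip(Q[r,::3,0],Q[r,::3,2])))
cv2.imwrite('pics/mag.png',cv2.resize(t['color'][190:235,228:272],None,fx=12,fy=12,interpolation=cv2.INTER_CUBIC))
E
```

```text
77
med [-17.8891791    3.59657001  84.49170467]
plane n [-0.401  0.026  0.916] lean 23.63409575836608 c [-20.1   1.6  84. ] 76 rng [-33. -16.  74.] [-7. 17. 91.]
px range 241 255 204 216
195   21/ 43   20/ 46 -177/1381   11/102   11/106   19/ 44   19/ 44   18/ 46   18/ 43   17/ 49
197   17/ 40   16/ 43   11/ 74    7/104    7/102   15/ 42   10/ 72   14/ 46   14/ 41   13/ 45
199   11/ 46   11/ 42    5/ 84    3/ 99    2/102   10/ 47    3/ 89   10/ 42    9/ 43    9/ 40
201    7/ 39    8/ 37    0/ 92    0/ 95   -1/ 97    3/ 63   -1/ 94    5/ 40    4/ 44    5/ 38
203    2/ 42    2/ 40   -5/103   -6/109   -6/106   -5/ 89   -7/109    1/ 39    0/ 39    0/ 35
205   -1/ 39   -1/ 36  -10/106   -8/ 90   -9/ 92   -9/ 86  -12/106   -3/ 38   -3/ 34   -3/ 33
207   -4/ 26   -5/ 34  -12/ 86  -13/ 90  -14/ 91  -14/ 91  -13/ 84   -7/ 29   -7/ 30   -7/ 29
209   -9/ 31  -10/ 31  -17/ 84  -17/ 84  -17/ 84  -18/ 87  -18/ 83  -18/ 80  -12/ 30  -12/ 32
211  -13/ 25  -15/ 33  -21/ 82  -21/ 82  -22/ 85  -22/ 84  -22/ 84  -19/ 51  -17/ 32  -16/ 27
213  -18/ 22  -19/ 27  -26/ 83  -26/ 84  -26/ 85  -26/ 78  -26/ 81
[... 173 characters left out ...]
35/ 81  -31/ 37  -29/ 16  -29/ 13  -29/ 13
219  -31/ 11  -31/ 10  -40/ 87  -32/ 13  -39/ 77  -39/ 77  -40/ 80  -33/ 13  -34/ 12  -34/ 14
221  -36/ 14  -36/ 12  -44/ 89  -37/ 13  -44/ 79  -44/ 82  -46/ 90  -38/ 14  -38/ 11  -39/ 13
223  -40/ 11  -41/ 12  -41/  6  -41/ 12  -47/ 69  -48/ 69  -42/ 12  -43/ 11  -44/ 16  -43/ 11
225  -46/ 14  -46/ 13  -46/ 14  -46/ 12  -52/ 67  -52/ 63  -47/ 12  -48/ 14  -48/ 11  -48/ 11
227  -50/ 13  -51/ 13  -51/ 12  -51/ 11  -52/ 14  -52/ 13  -52/ 15  -52/ 10  -53/ 14  -53/ 15
229  -55/ 16  -55/ 11  -56/ 18  -56/ 14  -56/ 14  -56/ 11  -57/ 11  -57/ 11  -58/ 16  -58/ 11
231  -60/ 13  -60/ 11  -60/ 14  -61/ 14  -61/ 12  -61/ 12  -62/ 18  -62/ 13  -63/ 21  -63/ 12
```

View pics/mag.png

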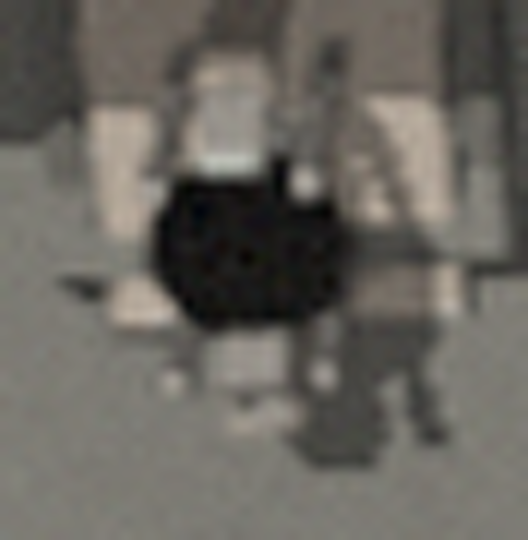

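Rod tops show as bright dots at crop (305,182), (172,380) and (322,377). I'll fit the mouth from them and plan a centring squeeze on mount 1 along x, which also shows any camera-to-robot bias.

```bash
python3 - <<'E'
from plan import *
t=load('top'); K=np.array([[t['fx'],0,t['cx']],[0,t['fy'],t['cy']],[0,0,1.]]); R=cv2.Rodrigues(t['rvec'])[0]; C=-R.T@np.ravel(t['tvec'])
g=cv2.cvtColor(t['color'],cv2.COLOR_BGR2GRAY).astype(float)
px=[]
for cx,cy in((305,182),(172,380),(322,377)):
    u,v=int(round(cx/12+228-.5)),int(round(cy/12+190-.5)); s=g[v-2:v+3,u-2:u+3]; w=np.clip(s-np.percentile(s,60),0,None); vv,uu=np.mgrid[v-2:v+3,u-2:u+3]
    px.append(((w*uu).sum()/w.sum(),(w*vv).sum()/w.sum()))
px=np.array(px); print(px.round(2))
from scipy.optimize import least_squares
def mod(m):
    A=np.c_[np.cos(np.pi/6)*EX+.5*EZ,EY,-.5*EX+np.cos(np.pi/6)*EZ]; o=F(*m)
    return cv2.projectPoints(np.array([o+A@np.array(r) for r in ((.0195,-.014,0),(-.0195,.014,0),(-.0195,-.014,0))]),t['rvec'],t['tvec'],K,None)[0].reshape(-1,2)
r=least_squares(lambda m:(mod(m)-px).ravel(),[-.027,0,.098]); print('mouth',r.x.round(4),r.fun.round(2))
for z in (.096,.098,.100):
    r=least_squares(lambda m:(mod([m[0],m[1],z])-px).ravel(),[-.027,0]); print(z,r.x.round(4),r.fun.round(2), F(r.x[0],r.x[1],z).round(4))
M1=np.array([.574,-.208,0]); RX=tool(-EZ,EY)
plan([(M1+[0,0,.06],RX,60,1),(M1+[0,0,.004-OFF],RX,60,1,.03)])
E
```

```text
[[253.06 204.53]
 [241.43 221.49]
 [254.26 220.94]]
mouth [-0.0331 -0.0034  0.1391] [-0.23 -0.06  0.11  0.05  0.13  0.01]
0.096 [-0.0283  0.0014] [-0.34  0.32  0.38 -0.15 -0.03 -0.17] [0.5592 0.1661 0.096 ]
0.098 [-0.0285  0.0012] [-0.34  0.3   0.36 -0.14 -0.02 -0.16] [0.559  0.1659 0.098 ]
0.1 [-0.0288  0.001 ] [-0.33  0.28  0.35 -0.13 -0.01 -0.15] [0.5588 0.1656 0.1   ]
[[60,0.001,0.087,0.114,-0.001,0.001,-0.095],[60,0.002,0.175,0.228,-0.002,0.002,-0.19],[60,0.003,0.262,0.342,-0.002,0.002,-0.285],[60,0.004,0.35,0.455,-0.003,0.003,-0.381],[60,0.005,0.437,0.569,-0.004,0.004,-0.476],[60,0.006,0.525,0.683,-0.005,0.005,-0.571],[60,0.007,0.612,0.797,-0.006,0.006,-0.666],[60,0.008,0.7,0.911,-0.007,0.006,-0.761]]
[[60,-0.079,0.036,0.114,-0.001,0.001,-0.095],[60,-0.158,0.071,0.228,-0.002,0.002,-0.19],[60,-0.238,0.107,0.342,-0.002,0.003,-0.285],[60,-0.238,0.107,0.342,-0.002,0.003,-0.285],[60,-0.237,0.108,0.564,-0.002,0.003,-0.285],[60,-0.235,0.108,0.787,-0.002,0.003,-0.285]]
[[60,-0.001,0,0.222,0,0,0],[60,-0.001,0,0.222,0,0,0]]
```

Emit:
drive_tool(
  steps=[
    [60, 0, 0.09, 0.11, 0, 0, -0.095],
    [60, 0, 0.18, 0.23, 0, 0, -0.19],
    [60, 0, 0.26, 0.34, 0, 0, -0.285],
    [60, 0, 0.35, 0.46, 0, 0, -0.38],
    [60, 0, 0.44, 0.57, 0, 0, -0.475],
    [60, 0, 0.52, 0.68, 0, 0, -0.57],
    [60, 0, 0.61, 0.8, 0, 0, -0.665],
    [60, 0, 0.7, 0.91, 0, 0, -0.76],
  ],
)

```text
time_s: 12.75
position: [0.575, -0.1739, 0.1049]
tcp_rot: [[0.348, 0.937, -0.009], [0.937, -0.348, -0.002], [-0.006, -0.008, -1.0]]
force: [-0.4, 0.5, -1.0]
opening: 0.694
grasp_force: 0.0
```

Emit:
drive_tool(
  steps=[
    [60, -0.08, 0.04, 0.11, 0, 0, -0.095],
    [60, -0.16, 0.07, 0.23, 0, 0, -0.19],
    [60, -0.24, 0.11, 0.34, 0, 0, -0.285],
    [60, -0.24, 0.11, 0.34, 0, 0, -0.285],
    [60, -0.24, 0.11, 0.34, 0, 0, -0.285],
  ],
)

```text
time_s: 13.25
position: [0.5756, -0.2049, 0.064]
tcp_rot: [[-0.062, 0.998, -0.012], [0.998, 0.062, -0.001], [-0.001, -0.012, -1.0]]
force: [-0.2, 0.7, -0.0]
opening: 0.69
grasp_force: 0.0
```

```bash
python3 - <<'E'
from plan import *
st()
M1=np.array([.574,-.208,0]); RX=tool(-EZ,EY)
plan([(M1+[0,0,.004-OFF],RX,60,1,.03)])
c=cap('scene'); W=world(c); s=read_state(); Q=(W-s['position'])@s['tcp_rot']*1000; col=c['color'].max(2)
m=(col<60)&(abs(Q[...,0])<15)&(abs(Q[...,1])<60)&(Q[...,2]>-60)&(Q[...,2]<40); P=Q[m]; P=P[W[m][:,2]>.03]; print(len(P), np.sort(P[:,2])[-12:].round(), np.percentile(P[:,0],[1,99]).round(1),np.percentile(P[:,1],[1,99]).round(1))
E
```

```text
13.25 [ 0.5756 -0.2049  0.064 ] f [-0.2  0.7 -0. ] g 0.0 o 60.0 [-30.  39.  90.  -0.  52. -33.]
[[60,-0.008,-0.002,0.233,-0.003,0,0],[60,-0.017,-0.004,0.467,-0.005,0,-0.001],[60,-0.025,-0.007,0.7,-0.008,0,-0.001],[60,-0.025,-0.007,0.7,-0.008,0,-0.001]]
43 [-44. -44. -44. -44. -43. -42. -41. -41. -37. -36. -36. -35.] [-8.4 11.6] [-38.2 -26.4]
```

Emit:
drive_tool(
  steps=[
    [60, -0.01, 0, 0.2, 0, 0, 0],
    [60, -0.02, 0, 0.4, 0, 0, 0],
    [60, -0.025, 0, 0.6, -0.01, 0, 0],
    [60, -0.025, 0, 0.7, -0.01, 0, 0],
    [60, -0.025, 0, 0.7, -0.01, 0, 0],
  ],
)

```text
time_s: 13.8
position: [0.5727, -0.2068, -0.0217]
tcp_rot: [[-0.065, 0.998, -0.001], [0.998, 0.065, 0.002], [0.002, -0.001, -1.0]]
force: [0.3, 0.0, -0.1]
opening: 0.688
grasp_force: 0.0
```

Emit:
drive_tool(
  steps=[
    [36, 0, 0, 0, 0, 0, 0],
    [36, 0, 0, 0, 0, 0, 0],
    [36, 0, 0, 0, 0, 0, 0],
    [36, 0, 0, 0, 0, 0, 0],
    [36, 0, 0, 0, 0, 0, 0],
    [36, 0, 0, 0, 0, 0, 0],
  ],
)

```text
time_s: 14.4
position: [0.5741, -0.2081, -0.0199]
tcp_rot: [[-0.065, 0.998, 0.003], [0.998, 0.065, -0.0], [-0.001, 0.003, -1.0]]
force: [1.1, 1.3, 6.7]
opening: 0.444
grasp_force: 30.0
```

```bash
python3 - <<'E'
from plan import *
st(); s=read_state(); print(s['tcp_rot'].round(3))
c=cap('scene'); cv2.imwrite('pics/sq.png',cv2.resize(c['color'][210:310,150:290],None,fx=5,fy=5))
E
```

```text
14.4 [ 0.5741 -0.2081 -0.0199] f [1.1 1.3 6.7] g 30.0 o 38.7 [-30.  46.  92.   0.  41. -34.]
[[-0.065  0.998  0.003]
 [ 0.998  0.065 -0.   ]
 [-0.001  0.003 -1.   ]]
```

View pics/sq.png

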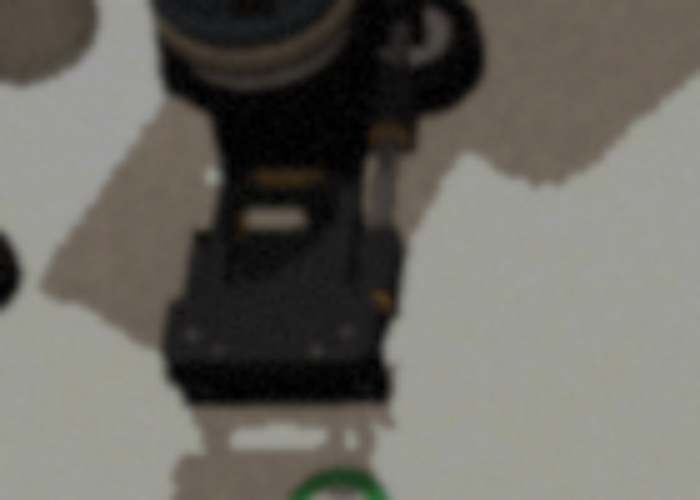

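Disc gripped on the x squeeze, and x agrees with the camera (0.574). The picture shows the gripper over it with the green decoy at (340,490) untouched. Now turn 90° and grip along y.

```bash
python3 - <<'E'
from plan import *
s=read_state(); RD=tool(-EZ,EX); p=s['position'].copy(); p[2]+=.002
plan([(p,s['tcp_rot'],58,2),(p,RD,58,1)])
E
```

```text
[[58,0,0,-0.017,0,0,0],[58,0,0,-0.017,0,0,0],[58,0,0,-0.017,0,0,0],[58,0,0,-0.017,0,0,0.095],[58,0,0,-0.017,0,0,0.191],[58,0,0,-0.017,0.001,0,0.286],[58,0,0,-0.017,0.001,0,0.381],[58,0,0,-0.017,0.001,-0.001,0.477]]
[[58,0,0,0,0,0,0.095],[58,0,0,0,0,0,0.19],[58,0,0,0,0.001,0,0.286],[58,0,0,0,0.001,0,0.381],[58,0,0,0,0.001,0,0.476],[58,0,0,0,0.001,0,0.572],[58,0,0,0,0.001,0,0.572]]
```

Emit:
drive_tool(
  steps=[
    [58, 0, 0, -0.02, 0, 0, 0],
    [58, 0, 0, -0.02, 0, 0, 0],
    [58, 0, 0, -0.02, 0, 0, 0],
    [58, 0, 0, -0.02, 0, 0, 0.095],
    [58, 0, 0, -0.02, 0, 0, 0.19],
    [58, 0, 0, -0.02, 0, 0, 0.285],
    [58, 0, 0, -0.02, 0, 0, 0.38],
    [58, 0, 0, -0.02, 0, 0, 0.475],
  ],
)

```text
time_s: 15.25
position: [0.5729, -0.2076, -0.0189]
tcp_rot: [[0.608, 0.794, 0.0], [0.794, -0.608, 0.001], [0.001, -0.0, -1.0]]
force: [0.8, -0.7, 0.0]
opening: 0.668
grasp_force: 0.0
```

Emit:
drive_tool(
  steps=[
    [58, 0, 0, 0, 0, 0, 0.095],
    [58, 0, 0, 0, 0, 0, 0.19],
    [58, 0, 0, 0, 0, 0, 0.285],
    [58, 0, 0, 0, 0, 0, 0.38],
    [58, 0, 0, 0, 0, 0, 0.475],
    [58, 0, 0, 0, 0, 0, 0.57],
    [58, 0, 0, 0, 0, 0, 0.57],
  ],
)

```text
time_s: 15.95
position: [0.573, -0.2076, -0.0189]
tcp_rot: [[0.998, 0.069, 0.001], [0.069, -0.998, 0.001], [0.001, -0.001, -1.0]]
force: [0.3, -1.0, -0.1]
opening: 0.667
grasp_force: 0.0
```

Emit:
drive_tool(
  steps=[
    [30, 0, 0, 0, 0, 0, 0],
    [30, 0, 0, 0, 0, 0, 0],
    [30, 0, 0, 0, 0, 0, 0],
    [30, 0, 0, 0, 0, 0, 0],
    [30, 0, 0, 0, 0, 0, 0],
    [30, 0, 0, 0, 0, 0, 0],
  ],
)

```text
time_s: 16.55
position: [0.5733, -0.2077, -0.0185]
tcp_rot: [[0.998, 0.069, 0.001], [0.069, -0.998, 0.001], [0.001, -0.0, -1.0]]
force: [0.5, 0.1, -1.3]
opening: 0.442
grasp_force: 30.0
```

```bash
cat >> plan.py <<'E'
AX=np.cos(np.pi/6)*EX+.5*EZ; AN=-.5*EX+np.cos(np.pi/6)*EZ; RM=tool(-AN,AX)
MOUTH=np.array([.559,.1659,.098])
E
python3 - <<'E'
from plan import *
st(); s=read_state(); print(s['tcp_rot'].round(3)); p=s['position']
# disc centre at z .008: distance behind TCP
dd=.008-p[2]; print('disc centre behind TCP',dd)
up=p+[0,0,.24]; RD=tool(-EZ,EX)
hov=MOUTH+.06*AN+dd*RM[:,2]; print(hov)
plan([(up,RD,30,0),(np.array([.50,-.02,.26]),RD,30,0),(hov+.03*AN,RM,30,1)])
E
```

```text
16.55 [ 0.5733 -0.2077 -0.0185] f [ 0.5  0.1 -1.3] g 30.0 o 38.4 [-30.  46.  92.   0.  42.  56.]
[[ 0.998  0.069  0.001]
 [ 0.069 -0.998  0.001]
 [ 0.001 -0.    -1.   ]]
disc centre behind TCP 0.0265424064415139
[0.54230477 0.16484085 0.12697513]
[[30,0,0,-0.333,0,0,0.001],[30,0.001,0,-0.667,0,0,0.001]]
[[30,0,0,-0.333,0,0,0.001],[30,0.001,-0.001,-0.666,0,-0.001,0.002]]
[[30,-0.001,0,-0.334,0,0,0],[30,-0.001,0,-0.667,0,0,0.001],[30,-0.102,-0.32,-0.731,0,0,0.001],[30,-0.204,-0.64,-0.795,0,0,0.001],[30,-0.306,-0.96,-0.859,0,0,0.001]]
[[30,-0.102,-0.32,-0.064,0,0,0],[30,-0.204,-0.64,-0.128,0,0,0],[30,-0.139,-0.943,0.05,0,0.07,0]]
[[30,0.046,-0.303,0.185,0,0.07,0],[30,0.091,-0.606,0.369,0,0.14,0],[30,0.137,-0.909,0.553,0,0.209,0]]
[[30,-0.013,-0.303,0.19,0,0.07,0],[30,-0.013,-0.303,0.19,0,0.07,0]]
```

Emit:
drive_tool(
  steps=[
    [30, 0, 0, -0.1, 0, 0, 0],
    [30, 0, 0, -0.33, 0, 0, 0],
    [30, 0, 0, -0.66, 0, 0, 0],
    [30, 0, 0, -1, 0, 0, 0],
  ],
)

```text
time_s: 16.95
position: [0.5725, -0.2075, 0.1029]
tcp_rot: [[0.998, 0.069, -0.0], [0.069, -0.998, 0.001], [0.0, -0.001, -1.0]]
force: [1.3, -0.6, 0.0]
opening: 0.447
grasp_force: 30.0
```

Emit:
drive_tool(
  steps=[
    [30, 0, 0, -0.33, 0, 0, 0],
    [30, 0, 0, -0.67, 0, 0, 0],
    [30, -0.1, -0.32, -0.8, 0, 0, 0],
    [30, -0.2, -0.64, -0.95, 0, 0, 0],
    [30, -0.31, -0.96, -1, 0, 0, 0],
  ],
)

```text
time_s: 17.45
position: [0.5284, -0.0949, 0.2244]
tcp_rot: [[0.998, 0.068, 0.006], [0.068, -0.998, -0.001], [0.006, 0.002, -1.0]]
force: [-0.8, -0.8, 0.6]
opening: 0.445
grasp_force: 30.0
```

```bash
python3 - <<'E'
from plan import *
st(); dd=.0265; RD=tool(-EZ,EX)
hov=MOUTH+.06*AN+dd*RM[:,2]-.0008*AX
plan([(np.array([.50,-.02,.26]),RD,30,0),(hov+.03*AN,RM,30,2)])
E
```

```text
17.45 [ 0.5284 -0.0949  0.2244] f [-0.8 -0.8  0.6] g 30.0 o 38.7 [-22.  21.  93.   0.  65.  64.]
[[30,-0.096,-0.319,-0.149,0.001,-0.002,0.001],[30,-0.192,-0.638,-0.298,0.001,-0.004,0.003],[30,-0.128,-0.941,-0.12,0.001,0.066,0.003]]
[[30,0.044,-0.303,0.185,0,0.07,0],[30,0.089,-0.606,0.37,0,0.14,0],[30,0.134,-0.909,0.555,0,0.209,0]]
[[30,-0.015,-0.303,0.189,0,0.07,0],[30,-0.015,-0.303,0.189,0,0.07,0],[30,-0.015,-0.303,0.189,0,0.07,0]]
```

Emit:
drive_tool(
  steps=[
    [30, -0.1, -0.32, -0.15, 0, 0, 0],
    [30, -0.19, -0.64, -0.3, 0, 0, 0],
    [30, -0.13, -0.94, -0.12, 0, 0.066, 0],
  ],
)

```text
time_s: 17.75
position: [0.509, 0.0168, 0.2415]
tcp_rot: [[0.991, 0.069, 0.115], [0.069, -0.998, 0.005], [0.115, 0.003, -0.993]]
force: [2.1, 0.2, -1.0]
opening: 0.445
grasp_force: 30.0
```

Emit:
drive_tool(
  steps=[
    [30, 0.04, -0.3, 0.18, 0, 0.07, 0],
    [30, 0.09, -0.6, 0.37, 0, 0.14, 0],
    [30, 0.13, -0.91, 0.55, 0, 0.21, 0],
  ],
)

```text
time_s: 18.05
position: [0.5193, 0.1263, 0.1738]
tcp_rot: [[0.912, 0.068, 0.405], [0.062, -0.998, 0.028], [0.406, -0.001, -0.914]]
force: [1.4, 0.7, -1.2]
opening: 0.445
grasp_force: 30.0
```

Emit:
drive_tool(
  steps=[
    [30, -0.01, -0.3, 0.19, 0, 0.07, 0],
    [30, -0.01, -0.3, 0.19, 0, 0.07, 0],
    [30, -0.01, -0.3, 0.19, 0, 0.07, 0],
  ],
)

```text
time_s: 18.35
position: [0.5224, 0.1628, 0.1501]
tcp_rot: [[0.869, 0.072, 0.489], [0.063, -0.997, 0.035], [0.49, 0.0, -0.871]]
force: [0.2, 0.5, 0.1]
opening: 0.447
grasp_force: 30.0
```

```bash
python3 - <<'E'
from plan import *
st(); s=read_state(); dd=.0265; A=np.c_[AX,EY,AN]
def magpos(): return ((s['position']-dd*s['tcp_rot'][:,2]+.0008*s['tcp_rot'][:,0]-MOUTH)@A*1000).round(1)
print('disc rel mouth mm',magpos(),(s['tcp_rot'].T@RM).round(3).tolist())
tgt=lambda h:MOUTH+h*AN+dd*RM[:,2]-.0008*AX
plan([(tgt(.03),RM,30,1),(tgt(.012),RM,30,2)])
E
```

```text
18.35 [0.5224 0.1628 0.1501] f [0.2 0.5 0.1] g 30.0 o 38.9 [  6.  22. 120.  -7.   9.  99.]
disc rel mouth mm [-4.7 -0.9 90. ] [[1.0, -0.008, 0.011], [0.008, 1.0, 0.004], [-0.011, -0.004, 1.0]]
[[30,0.023,-0.002,0.25,-0.001,0.004,0.003],[30,0.047,-0.005,0.499,-0.003,0.007,0.005],[30,0.047,-0.005,0.499,-0.003,0.007,0.005],[30,0.049,-0.004,0.649,-0.003,0.007,0.005],[30,0.049,-0.004,0.649,-0.003,0.007,0.005],[30,0.049,-0.004,0.649,-0.003,0.007,0.005]]
```

Emit:
drive_tool(
  steps=[
    [30, 0.02, 0, 0.25, 0, 0, 0],
    [30, 0.045, 0, 0.5, 0, 0.01, 0],
    [30, 0.047, 0, 0.65, 0, 0.01, 0],
    [30, 0.05, 0, 0.65, 0, 0.01, 0],
    [30, 0.05, 0, 0.65, 0, 0.01, 0],
  ],
)

```text
time_s: 18.85
position: [0.5722, 0.1629, 0.0899]
tcp_rot: [[0.861, 0.066, 0.504], [0.058, -0.998, 0.033], [0.506, 0.0, -0.863]]
force: [-0.2, -0.3, -0.3]
opening: 0.447
grasp_force: 30.0
```

```bash
cat >> plan.py <<'E'
A=np.c_[AX,EY,AN]
def mag(dd,off=.0008):
    s=read_state(); print('disc rel mouth mm',((s['position']-dd*s['tcp_rot'][:,2]+off*s['tcp_rot'][:,0]-MOUTH)@A*1000).round(1),'force mag',(s['force']@A).round(1),'rot err deg',np.degrees(Ro.from_matrix(RM.T@s['tcp_rot']).as_rotvec()).round(1),s['joint_positions'].round(0))
def tgt(h,dd,off=.0008): return MOUTH+h*AN+dd*RM[:,2]-off*AX
E
python3 - <<'E'
from plan import *
st(); mag(.0265)
plan([(tgt(.012,.0265),RM,30,1)])
t=cap('top'); cv2.imwrite('pics/hov.png',cv2.resize(t['color'][180:250,210:290],None,fx=7,fy=7,interpolation=cv2.INTER_CUBIC))
E
```

```text
18.85 [0.5722 0.1629 0.0899] f [-0.2 -0.3 -0.3] g 30.0 o 38.9 [  6.  32. 117. -62.   1. 153.]
disc rel mouth mm [ 7.8 -3.9 13. ] force mag [-0.4 -0.3 -0.1] rot err deg [ 0.1  0.4 -0.2] [  6.  32. 117. -62.   1. 153.]
[[30,-0.066,-0.032,0.008,-0.001,-0.004,0.002],[30,-0.066,-0.032,0.008,-0.001,-0.004,0.002]]
```

View pics/hov.png

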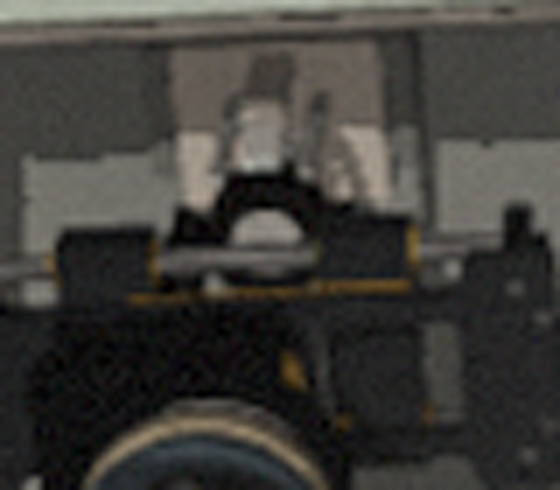

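The wrist is at its singularity (j5 ≈ 1°) when the tool lies along the magazine axis. The crop also shows the disc at (267,235), off to the side of the mouth. I'll back out, set the disc down and regrip it with a 10° pre-tilt, so the tool can enter at only 20°.

Emit:
drive_tool(
  steps=[
    [30, 0, 0, -0.1, 0, 0, 0],
    [30, 0, 0, -0.25, 0, -0.03, 0],
    [30, 0, 0, -0.4, 0, -0.06, 0],
    [30, 0, 0, -0.6, 0, -0.1, 0],
    [30, 0, 0, -0.8, 0, -0.12, 0],
    [30, 0, 0, -0.8, 0, -0.12, 0],
    [30, 0, 0, -0.8, 0, -0.12, 0],
  ],
)

```text
time_s: 19.6
position: [0.5232, 0.1608, 0.1747]
tcp_rot: [[0.936, 0.069, 0.345], [0.064, -0.998, 0.025], [0.346, -0.002, -0.938]]
force: [-0.0, -0.5, -1.5]
opening: 0.447
grasp_force: 30.0
```

```bash
cat >> plan.py <<'E'
def tl(deg): a=np.radians(deg); return tool(np.sin(a)*EX-np.cos(a)*EZ,EX)
E
python3 - <<'E'
from plan import *
st(); mag(.0265)
RD=tl(0); P=np.array([.5733,-.2077,-.0185])
plan([(np.array([.50,.0,.27]),tl(5),30,0),(P+[0,0,.10],RD,30,0),(P+[0,0,.0015],RD,30,2)])
E
```

```text
19.6 [0.5232 0.1608 0.1747] f [-0.  -0.5 -1.5] g 30.0 o 38.9 [  6.  20. 111.  -1.  29.  93.]
disc rel mouth mm [ 12.4  -2.9 110.4] force mag [-0.8 -0.5 -1.3] rot err deg [ 0.2 -9.8 -0.2] [  6.  20. 111.  -1.  29.  93.]
[[30,0.002,0.264,-0.169,0,-0.035,0.001],[30,0.003,0.529,-0.338,-0.001,-0.071,0.001],[30,0.005,0.793,-0.508,-0.001,-0.106,0.002]]
[[30,-0.024,0.265,-0.167,-0.001,-0.036,0.001],[30,-0.048,0.53,-0.334,-0.001,-0.071,0.001],[30,-0.022,0.783,-0.1,-0.001,-0.08,0.001]]
[[30,0.055,0.252,0.229,0,-0.008,0],[30,0.109,0.504,0.458,0,-0.016,0],[30,0.164,0.756,0.687,0,-0.024,0]]
[[30,0.062,0.253,0.227,0,-0.009,0],[30,0.125,0.505,0.454,0,-0.017,0],[30,0.188,0.757,0.681,0,-0.025,0],[30,0.177,0.757,0.955,0,-0.025,0]]
[[30,0,0,0.273,0,0,0],[30,0,0,0.547,0,0,0],[30,0,0,0.547,0,0,0],[30,0,0,0.547,0,0,0]]
```

Emit:
drive_tool(
  steps=[
    [30, 0, 0.26, -0.17, 0, -0.035, 0],
    [30, 0, 0.53, -0.34, 0, -0.07, 0],
    [30, 0, 0.79, -0.51, 0, -0.105, 0],
  ],
)

```text
time_s: 19.9
position: [0.506, 0.064, 0.2288]
tcp_rot: [[0.98, 0.07, 0.184], [0.069, -0.998, 0.015], [0.184, -0.002, -0.983]]
force: [0.7, 0.5, -1.1]
opening: 0.442
grasp_force: 30.0
```

Emit:
drive_tool(
  steps=[
    [30, -0.02, 0.265, -0.17, 0, -0.036, 0],
    [30, -0.05, 0.53, -0.33, 0, -0.07, 0],
    [30, -0.02, 0.78, -0.1, 0, -0.08, 0],
  ],
)

```text
time_s: 20.2
position: [0.5132, -0.0316, 0.245]
tcp_rot: [[0.994, 0.069, 0.08], [0.069, -0.998, 0.003], [0.08, 0.003, -0.997]]
force: [1.9, -0.7, -0.5]
opening: 0.443
grasp_force: 30.0
```

Emit:
drive_tool(
  steps=[
    [30, 0.055, 0.25, 0.23, 0, -0.01, 0],
    [30, 0.11, 0.5, 0.46, 0, -0.02, 0],
    [30, 0.165, 0.755, 0.69, 0, -0.025, 0],
  ],
)

```text
time_s: 20.5
position: [0.5406, -0.1186, 0.1569]
tcp_rot: [[0.997, 0.069, 0.03], [0.069, -0.998, 0.004], [0.031, -0.002, -1.0]]
force: [-0.2, -1.1, 0.2]
opening: 0.443
grasp_force: 30.0
```

```bash
python3 - <<'E'
from plan import *
st()
RD=tl(0); P=np.array([.5733,-.2077,-.0185])
plan([(P+[0,0,.08],RD,30,1),(P+[0,0,.001],RD,30,2)])
E
```

```text
20.5 [ 0.5406 -0.1186  0.1569] f [-0.2 -1.1  0.2] g 30.0 o 38.5 [-25.  27.  96.   1.  55.  61.]
[[30,0.065,0.254,0.267,-0.001,-0.007,0.001],[30,0.131,0.507,0.533,-0.001,-0.014,0.003],[30,0.196,0.761,0.8,-0.002,-0.02,0.004],[30,0.196,0.761,0.8,-0.002,-0.02,0.004]]
[[30,0,0,0.329,0,0,0],[30,0,0,0.658,0,0,0],[30,0,0,0.658,0,0,0],[30,0,0,0.658,0,0,0]]
```

Emit:
drive_tool(
  steps=[
    [30, 0.065, 0.25, 0.27, 0, -0.01, 0],
    [30, 0.13, 0.51, 0.53, 0, -0.02, 0],
    [30, 0.195, 0.76, 0.8, 0, -0.02, 0],
    [30, 0.195, 0.76, 0.8, 0, -0.02, 0],
    [30, 0.195, 0.76, 0.8, 0, -0.02, 0],
  ],
)

```text
time_s: 21.0
position: [0.5717, -0.2063, 0.0613]
tcp_rot: [[0.998, 0.067, -0.002], [0.067, -0.998, 0.004], [-0.002, -0.004, -1.0]]
force: [0.7, 0.4, 0.7]
opening: 0.445
grasp_force: 30.0
```

Emit:
drive_tool(
  steps=[
    [30, 0, 0, 0.33, 0, 0, 0],
    [30, 0, 0, 0.6, 0, 0, 0],
    [30, 0, 0, 0.66, 0, 0, 0],
    [30, 0, 0, 0.66, 0, 0, 0],
    [58, 0, 0, 0.66, 0, 0, 0],
    [58, 0, 0, 0.66, 0, 0, 0],
    [58, 0, 0, 0.66, 0, 0, 0],
    [58, 0, 0, 0.66, 0, 0, 0],
  ],
)

```text
time_s: 21.8
position: [0.5743, -0.2067, -0.0138]
tcp_rot: [[0.998, 0.069, 0.004], [0.069, -0.998, -0.0], [0.004, 0.0, -1.0]]
force: [-0.8, -0.2, 1.0]
opening: 0.651
grasp_force: 0.0
```

```bash
python3 - <<'E'
from plan import *
st(); s=read_state(); print(s['tcp_rot'].round(3).tolist())
C=s['position']+.0008*s['tcp_rot'][:,0]; C[2]=.008
R=tl(-10); plan([(C+.0265*R[:,2],R,58,2),(C+.0265*R[:,2],R,30,6)])
E
```

```text
21.8 [ 0.5743 -0.2067 -0.0138] f [-0.8 -0.2  1. ] g 0.0 o 56.6 [-30.  46.  92.   0.  42.  56.]
[[0.998, 0.069, 0.004], [0.069, -0.998, -0.0], [0.004, 0.0, -1.0]]
[[58,-0.016,0,0.018,0,-0.059,0.002],[58,-0.032,0,0.035,0.001,-0.119,0.004],[58,-0.032,0,0.035,0.001,-0.119,0.004],[58,-0.032,0,0.035,0.001,-0.119,0.004],[30,-0.032,0,0.035,0.001,-0.119,0.004],[30,-0.032,0,0.035,0.001,-0.119,0.004],[30,-0.032,0,0.035,0.001,-0.119,0.004],[30,-0.032,0,0.035,0.001,-0.119,0.004]]
[[30,0,0,0,0,0,0],[30,0,0,0,0,0,0],[30,0,0,0,0,0,0]]
```

Emit:
drive_tool(
  steps=[
    [58, -0.02, 0, 0.02, 0, -0.06, 0],
    [58, -0.03, 0, 0.035, 0, -0.12, 0],
    [58, -0.03, 0, 0.035, 0, -0.12, 0],
    [58, -0.03, 0, 0.035, 0, -0.12, 0],
    [30, -0.03, 0, 0.035, 0, -0.12, 0],
    [30, -0.03, 0, 0.035, 0, -0.12, 0],
    [30, -0.03, 0, 0.035, 0, -0.12, 0],
    [30, -0.03, 0, 0.035, 0, -0.12, 0],
  ],
)

```text
time_s: 22.6
position: [0.5695, -0.2067, -0.0191]
tcp_rot: [[0.982, 0.069, -0.177], [0.068, -0.998, -0.011], [-0.177, -0.001, -0.984]]
force: [-1.2, -0.3, 0.7]
opening: 0.447
grasp_force: 30.0
```

Emit:
drive_tool(
  steps=[
    [30, 0, 0, 0, 0, 0, 0],
    [30, 0, 0, 0, 0, 0, 0],
  ],
)

```text
time_s: 22.8
position: [0.5694, -0.2067, -0.0191]
tcp_rot: [[0.982, 0.069, -0.178], [0.068, -0.998, -0.011], [-0.178, -0.001, -0.984]]
force: [-0.6, 0.0, 2.2]
opening: 0.448
grasp_force: 30.0
```

```bash
cat >> plan.py <<'E'
def dpos(C,s=None):
    """disc centre in tool frame"""
    s=s or read_state(); return s['tcp_rot'].T@(C-s['position'])
def mag2(d):
    s=read_state(); print('disc rel mouth mm',((s['position']+s['tcp_rot']@d-MOUTH)@A*1000).round(1),'force mag',(s['force']@A).round(1),'rot',np.degrees(Ro.from_matrix(tl(20).T@s['tcp_rot']).as_rotvec()).round(1),s['joint_positions'].round(0),'g',s['grasp_force'])
def tg(h,d,R,x=0,y=0): return MOUTH+h*AN+x*AX+y*EY-R@d
E
python3 - <<'E'
from plan import *
st(); s=read_state()
C=np.array([.5751,-.2067,.008]); d=dpos(C); d[1]=0; print(d.round(4), np.degrees(np.arcsin(s['tcp_rot'][2,0])))
p=s['position']; Rn=s['tcp_rot']
R=tl(20)
plan([(p+[0,0,.12],Rn,30,0),(np.array([.50,-.05,.25]),tl(0),30,0),(np.array([.50,.04,.25]),tl(10),30,0),(tg(.06,d,R),R,30,2)])
E
```

```text
22.8 [ 0.5694 -0.2067 -0.0191] f [-0.6  0.   2.2] g 30.0 o 39.0 [-28.  49.  84.  -6.  56.  63.]
[ 0.0007  0.     -0.0276] -10.25392380806648
[[30,-0.059,0,-0.328,0,0,0],[30,-0.119,-0.001,-0.656,0,0,0],[30,-0.178,-0.001,-0.984,0,0,0]]
[[30,-0.117,-0.224,-0.189,0,0.02,0.001],[30,-0.233,-0.448,-0.378,0,0.04,0.001],[30,-0.35,-0.672,-0.567,0,0.06,0.002],[30,-0.467,-0.896,-0.756,0,0.08,0.003]]
[[30,-0.094,-0.223,-0.202,0,0.019,0],[30,-0.188,-0.447,-0.404,0,0.039,0.001],[30,-0.164,-0.821,-0.405,0,0.097,0.001]]
[[30,0.023,-0.374,0.002,0,0.059,0],[30,0.081,-0.578,0.219,0,0.082,0],[30,0.138,-0.781,0.435,0,0.105,0],[30,0.196,-0.984,0.651,0,0.128,0]]
[[30,0.015,-0.203,0.223,0,0.024,0],[30,0.03,-0.406,0.447,0,0.047,0],[30,0.03,-0.406,0.447,0,0.047,0],[30,0.03,-0.406,0.447,0,0.047,0]]
```

Emit:
drive_tool(
  steps=[
    [30, -0.02, 0, -0.1, 0, 0, 0],
    [30, -0.06, 0, -0.33, 0, 0, 0],
    [30, -0.12, 0, -0.66, 0, 0, 0],
    [30, -0.18, 0, -0.98, 0, 0, 0],
  ],
)

```text
time_s: 23.2
position: [0.5696, -0.2065, 0.1018]
tcp_rot: [[0.982, 0.069, -0.176], [0.068, -0.998, -0.011], [-0.177, -0.001, -0.984]]
force: [0.5, -0.9, -0.2]
opening: 0.445
grasp_force: 30.0
```

Emit:
drive_tool(
  steps=[
    [30, -0.12, -0.22, -0.19, 0, 0.02, 0],
    [30, -0.23, -0.45, -0.38, 0, 0.04, 0],
    [30, -0.35, -0.67, -0.57, 0, 0.06, 0],
    [30, -0.47, -0.9, -0.76, 0, 0.08, 0],
  ],
)

```text
time_s: 23.6
position: [0.5226, -0.1008, 0.2018]
tcp_rot: [[0.996, 0.069, -0.055], [0.069, -0.998, -0.003], [-0.055, -0.001, -0.998]]
force: [1.0, -0.3, -0.3]
opening: 0.442
grasp_force: 30.0
```

Emit:
drive_tool(
  steps=[
    [30, -0.09, -0.22, -0.2, 0, 0.02, 0],
    [30, -0.19, -0.45, -0.4, 0, 0.04, 0],
    [30, -0.16, -0.82, -0.4, 0, 0.1, 0],
  ],
)

```text
time_s: 23.9
position: [0.5031, -0.0054, 0.2538]
tcp_rot: [[0.992, 0.067, 0.104], [0.067, -0.998, 0.005], [0.104, 0.002, -0.995]]
force: [1.5, 1.2, 0.4]
opening: 0.443
grasp_force: 30.0
```

```bash
python3 - <<'E'
from plan import *
st(); d=np.array([.0007,0,-.0276]); R=tl(20)
plan([(np.array([.50,.04,.25]),tl(10),30,0),(tg(.06,d,R),R,30,0),(tg(.02,d,R),R,30,3,.03)])
E
```

```text
23.9 [ 0.5031 -0.0054  0.2538] f [1.5 1.2 0.4] g 30.0 o 38.6 [-15.  14. 100.   2.  61.  71.]
[[30,-0.002,-0.19,0.015,0.001,0.023,0.001],[30,-0.004,-0.379,0.03,0.001,0.047,0.003],[30,0.051,-0.583,0.247,0.001,0.07,0.003],[30,0.105,-0.786,0.464,0.001,0.093,0.003],[30,0.16,-0.99,0.68,0.001,0.116,0.003]]
[[30,0.015,-0.203,0.224,0,0.024,0],[30,0.03,-0.406,0.447,0,0.047,0],[30,0.07,-0.406,0.608,0,0.047,0],[30,0.111,-0.406,0.77,0,0.047,0],[30,0.111,-0.406,0.77,0,0.047,0],[30,0.111,-0.406,0.77,0,0.047,0],[30,0.111,-0.406,0.77,0,0.047,0]]
```

Emit:
drive_tool(
  steps=[
    [30, 0, -0.19, 0.015, 0, 0.02, 0],
    [30, 0, -0.38, 0.03, 0, 0.045, 0],
    [30, 0.05, -0.58, 0.25, 0, 0.07, 0],
    [30, 0.105, -0.79, 0.46, 0, 0.09, 0],
    [30, 0.16, -0.99, 0.68, 0, 0.116, 0],
  ],
)

```text
time_s: 24.4
position: [0.5191, 0.1169, 0.1708]
tcp_rot: [[0.961, 0.069, 0.267], [0.066, -0.998, 0.02], [0.268, -0.001, -0.963]]
force: [0.6, 0.2, -0.6]
opening: 0.445
grasp_force: 30.0
```

Emit:
drive_tool(
  steps=[
    [30, 0.015, -0.2, 0.22, 0, 0.024, 0],
    [30, 0.03, -0.405, 0.45, 0, 0.047, 0],
    [30, 0.07, -0.405, 0.6, 0, 0.047, 0],
    [30, 0.11, -0.405, 0.77, 0, 0.047, 0],
    [30, 0.11, -0.405, 0.77, 0, 0.047, 0],
    [30, 0.11, -0.405, 0.77, 0, 0.047, 0],
  ],
)

```text
time_s: 25.0
position: [0.5515, 0.1668, 0.0846]
tcp_rot: [[0.942, 0.069, 0.329], [0.065, -0.998, 0.024], [0.33, -0.001, -0.944]]
force: [0.2, 0.2, -1.2]
opening: 0.448
grasp_force: 30.0
```

```bash
python3 - <<'E'
from plan import *
st(); d=np.array([.0007,0,-.0276]); R=tl(20); mag2(d)
plan([(tg(.012,d,R),R,30,3,.03)])
t=cap('top'); cv2.imwrite('pics/hov2.png',cv2.resize(t['color'][180:250,210:290],None,fx=7,fy=7,interpolation=cv2.INTER_CUBIC))
E
```

```text
25.0 [0.5515 0.1668 0.0846] f [ 0.2  0.2 -1.2] g 30.0 o 39.0 [  6.  31. 111.  -2.  19.  94.]
disc rel mouth mm [-7.3  1.3 19.1] force mag [-0.5  0.2 -1.2] rot [ 0.2 -0.7 -0.3] [  6.  31. 111.  -2.  19.  94.] g 29.999705967202317
[[30,0.073,0.012,0.047,-0.002,0.009,0.003],[30,0.073,0.012,0.047,-0.002,0.009,0.003],[30,0.073,0.012,0.047,-0.002,0.009,0.003],[30,0.073,0.012,0.047,-0.002,0.009,0.003]]
```

Emit:
drive_tool(
  steps=[
    [30, 0.06, 0.01, 0.02, 0, 0.009, 0],
    [30, 0.073, 0.012, 0.047, 0, 0.009, 0],
    [30, 0.073, 0.012, 0.047, 0, 0.009, 0],
    [30, 0.073, 0.012, 0.047, 0, 0.009, 0],
    [30, 0.073, 0.012, 0.047, 0, 0.009, 0],
  ],
)

```text
time_s: 25.55
position: [0.5617, 0.1659, 0.0819]
tcp_rot: [[0.937, 0.069, 0.342], [0.064, -0.998, 0.024], [0.343, -0.001, -0.939]]
force: [0.8, -0.0, -0.7]
opening: 0.445
grasp_force: 30.0
```

```bash
python3 - <<'E'
from plan import *
d=np.array([.0007,0,-.0276]); R=tl(20); mag2(d)
plan([(tg(h/1000,d,R),R,30,0,.03) for h in (10,7,4,1,-2,-5)]+[(tg(-.005,d,R),R,30,2)])
E
```

```text
disc rel mouth mm [-0.2 -0.2 11.8] force mag [ 0.3 -0.1 -1. ] rot [ 0.2  0.1 -0.3] [  6.  32. 110.  -2.  18.  94.] g 29.999764281674288
[[30,0.004,-0.001,0.014,-0.002,-0.001,0.003],[30,0.009,-0.001,0.039,-0.002,-0.001,0.003],[30,0.013,-0.001,0.063,-0.002,-0.001,0.003],[30,0.017,-0.001,0.088,-0.002,-0.001,0.003],[30,0.021,-0.001,0.113,-0.002,-0.001,0.003],[30,0.026,-0.001,0.137,-0.002,-0.001,0.003],[30,0.026,-0.001,0.137,-0.002,-0.001,0.003],[30,0.026,-0.001,0.137,-0.002,-0.001,0.003]]
[[30,0,0,0,0,0,0]]
```

Emit:
drive_tool(
  steps=[
    [30, 0.004, 0, 0.014, 0, 0, 0],
    [30, 0.009, 0, 0.039, 0, 0, 0],
    [30, 0.013, 0, 0.063, 0, 0, 0],
    [30, 0.013, 0, 0.063, 0, 0, 0],
    [30, 0.013, 0, 0.063, 0, 0, 0],
  ],
)

```text
time_s: 26.05
position: [0.5658, 0.1663, 0.075]
tcp_rot: [[0.937, 0.069, 0.342], [0.065, -0.998, 0.024], [0.342, -0.001, -0.94]]
force: [0.1, 0.6, -0.1]
opening: 0.444
grasp_force: 30.0
```

```bash
python3 - <<'E'
from plan import *
d=np.array([.0007,0,-.0276]); R=tl(20); mag2(d); print(read_state()['moment'].round(2))
plan([(tg(h/1000,d,R),R,30,0,.03) for h in (1,-2,-5)])
E
```

```text
disc rel mouth mm [-0.1 -0.1  3.7] force mag [ 0.   0.6 -0.2] rot [ 0.2  0.  -0.3] [  6.  33. 110.  -2.  17.  94.] g 29.999734967714176
[0.04 0.24 0.04]
[[30,0.005,0,0.022,-0.002,0,0.003],[30,0.009,0,0.047,-0.002,0,0.003],[30,0.014,0,0.071,-0.002,0,0.003]]
```

Emit:
drive_tool(
  steps=[
    [30, 0.005, 0, 0.022, 0, 0, 0],
    [30, 0.009, 0, 0.047, 0, 0, 0],
    [30, 0.014, 0, 0.071, 0, 0, 0],
    [30, 0.014, 0, 0.071, 0, 0, 0],
  ],
)

```text
time_s: 26.45
position: [0.5703, 0.1666, 0.0675]
tcp_rot: [[0.937, 0.069, 0.342], [0.064, -0.998, 0.024], [0.342, -0.001, -0.94]]
force: [-1.0, -0.6, 0.1]
opening: 0.449
grasp_force: 30.0
```

```bash
python3 - <<'E'
from plan import *
d=np.array([.0007,0,-.0276]); R=tl(20); mag2(d); print(read_state()['moment'].round(2))
plan([(tg(h/1000,d,R),R,30,0,.03) for h in (-8,-11,-14,-17,-20)])
E
```

```text
disc rel mouth mm [-0.  -0.1 -5. ] force mag [-0.9 -0.6  0.6] rot [ 0.2  0.  -0.3] [  6.  34. 109.  -2.  17.  94.] g 29.99992504657712
[ 0.02  0.31 -0.01]
[[30,0.004,0,0.024,-0.002,0,0.003],[30,0.009,0,0.049,-0.002,0,0.003],[30,0.013,0,0.074,-0.002,0,0.003],[30,0.017,0,0.098,-0.002,0,0.003],[30,0.022,0,0.123,-0.002,0,0.003]]
```

Emit:
drive_tool(
  steps=[
    [30, 0.004, 0, 0.024, 0, 0, 0],
    [30, 0.009, 0, 0.049, 0, 0, 0],
    [30, 0.013, 0, 0.074, 0, 0, 0],
    [30, 0.013, 0, 0.074, 0, 0, 0],
  ],
)

```text
time_s: 26.85
position: [0.5747, 0.167, 0.0596]
tcp_rot: [[0.937, 0.069, 0.341], [0.065, -0.998, 0.024], [0.342, -0.001, -0.94]]
force: [-2.0, 0.3, 2.3]
opening: 0.448
grasp_force: 30.0
```

```bash
python3 - <<'E'
from plan import *
d=np.array([.0007,0,-.0276]); R=tl(20); mag2(d); print(read_state()['moment'].round(2))
plan([(tg(h/1000,d,R),R,30,0,.03) for h in (-17,-20,-23,-26,-29,-31)])
E
```

```text
disc rel mouth mm [ -0.1  -0.  -14. ] force mag [-0.6  0.5  3. ] rot [ 0.2  0.  -0.3] [  6.  35. 109.  -2.  16.  94.] g 30.002225791686215
[0.09 0.43 0.04]
[[30,0.005,0.001,0.024,-0.002,0,0.003],[30,0.009,0.001,0.049,-0.002,0,0.003],[30,0.013,0.001,0.074,-0.002,0,0.003],[30,0.018,0.001,0.098,-0.002,0,0.003],[30,0.022,0.001,0.123,-0.002,0,0.003],[30,0.025,0.001,0.139,-0.002,0,0.003]]
```

Emit:
drive_tool(
  steps=[
    [30, 0.005, 0, 0.024, 0, 0, 0],
    [30, 0.009, 0, 0.049, 0, 0, 0],
    [30, 0.013, 0, 0.074, 0, 0, 0],
    [30, 0.018, 0, 0.098, 0, 0, 0],
    [30, 0.018, 0, 0.098, 0, 0, 0],
  ],
)

```text
time_s: 27.35
position: [0.5808, 0.1674, 0.0491]
tcp_rot: [[0.937, 0.069, 0.341], [0.065, -0.998, 0.024], [0.342, -0.001, -0.94]]
force: [-4.1, 0.6, 3.2]
opening: 0.45
grasp_force: 30.0
```

```bash
python3 - <<'E'
from plan import *
d=np.array([.0007,0,-.0276]); R=tl(20); mag2(d); print(read_state()['moment'].round(2))
plan([(tg(h/1000,d,R),R,30,0,.03) for h in (-28,-30,-32)])
E
```

```text
disc rel mouth mm [ -0.1   0.  -26.2] force mag [-1.9  0.8  4.8] rot [ 0.2 -0.  -0.3] [  6.  36. 108.  -2.  15.  94.] g 30.003801747516263
[-0.04  0.58  0.01]
[[30,0.003,0.001,0.015,-0.002,0,0.003],[30,0.006,0.001,0.031,-0.002,0,0.003],[30,0.009,0.001,0.047,-0.002,0,0.003]]
```

Emit:
drive_tool(
  steps=[
    [30, 0.003, 0, 0.015, 0, 0, 0],
    [30, 0.006, 0, 0.031, 0, 0, 0],
    [30, 0.008, 0, 0.042, 0, 0, 0],
    [30, 0.008, 0, 0.042, 0, 0, 0],
  ],
)

```text
time_s: 27.75
position: [0.5832, 0.1675, 0.045]
tcp_rot: [[0.937, 0.069, 0.341], [0.065, -0.998, 0.024], [0.342, -0.001, -0.94]]
force: [-3.4, -0.1, 4.3]
opening: 0.446
grasp_force: 30.0
```

Emit:
drive_tool(
  steps=[
    [54, 0, 0, 0, 0, 0, 0],
    [54, 0, 0, 0, 0, 0, 0],
    [54, 0, 0, 0, 0, 0, 0],
    [54, 0, 0, 0, 0, 0, 0],
  ],
)

```text
time_s: 28.15
position: [0.5846, 0.1676, 0.0455]
tcp_rot: [[0.937, 0.069, 0.344], [0.064, -0.998, 0.025], [0.345, -0.001, -0.939]]
force: [-0.6, 0.3, 0.2]
opening: 0.612
grasp_force: 0.0
```

```bash
python3 - <<'E'
from plan import *
d=np.array([.0007,0,-.0276]); R=tl(20); mag2(d); st()
plan([(tg(.09,d,R),R,54,0,.03),(np.array([.50,.12,.25]),tl(10),54,0),(np.array([.50,.0,.27]),tl(0),54,1)])
E
```

```text
disc rel mouth mm [  1.4  -0.  -31.2] force mag [-0.4  0.4  0.5] rot [ 0.2  0.2 -0.3] [  6.  37. 108.  -2.  15.  94.] g 0.0
28.15 [0.5846 0.1676 0.0455] f [-0.6  0.3  0.2] g 0.0 o 53.3 [  6.  37. 108.  -2.  15.  94.]
[[54,-0.037,-0.001,-0.199,0,0,0.001],[54,-0.074,-0.001,-0.397,-0.001,-0.001,0.001],[54,-0.111,-0.002,-0.596,-0.001,-0.001,0.002],[54,-0.148,-0.003,-0.794,-0.002,-0.001,0.003]]
[[54,-0.037,0,-0.199,0,-0.001,0],[54,-0.008,0.117,-0.485,0,-0.04,0],[54,0.021,0.234,-0.771,0,-0.078,0]]
[[54,-0.005,0.117,-0.287,0,-0.039,0],[54,-0.013,0.45,-0.346,0,-0.078,0],[54,-0.021,0.782,-0.405,0,-0.117,0]]
[[54,-0.018,0.333,-0.056,0,-0.039,0],[54,-0.018,0.333,-0.056,0,-0.039,0]]
```

Emit:
drive_tool(
  steps=[
    [54, -0.037, 0, -0.2, 0, 0, 0],
    [54, -0.074, 0, -0.4, 0, 0, 0],
    [54, -0.11, 0, -0.6, 0, 0, 0],
    [54, -0.15, 0, -0.8, 0, 0, 0],
  ],
)

```text
time_s: 28.55
position: [0.5338, 0.164, 0.1301]
tcp_rot: [[0.937, 0.069, 0.343], [0.064, -0.998, 0.025], [0.344, -0.001, -0.939]]
force: [0.2, 0.6, 0.4]
opening: 0.619
grasp_force: 0.0
```

Emit:
drive_tool(
  steps=[
    [54, -0.037, 0, -0.2, 0, 0, 0],
    [54, -0.01, 0.12, -0.48, 0, -0.04, 0],
    [54, 0.02, 0.23, -0.77, 0, -0.08, 0],
  ],
)

```text
time_s: 28.85
position: [0.5048, 0.1344, 0.2177]
tcp_rot: [[0.972, 0.07, 0.224], [0.068, -0.998, 0.017], [0.225, -0.001, -0.974]]
force: [1.1, -0.1, 0.6]
opening: 0.622
grasp_force: 0.0
```

Emit:
drive_tool(
  steps=[
    [54, 0, 0.12, -0.29, 0, -0.04, 0],
    [54, -0.01, 0.45, -0.35, 0, -0.08, 0],
    [54, -0.02, 0.78, -0.4, 0, -0.117, 0],
    [54, -0.02, 0.9, -0.4, 0, -0.15, 0],
  ],
)

```text
time_s: 29.25
position: [0.502, 0.0225, 0.2647]
tcp_rot: [[0.998, 0.066, 0.008], [0.066, -0.998, -0.001], [0.008, 0.001, -1.0]]
force: [0.4, 0.6, -0.5]
opening: 0.625
grasp_force: 0.0
```

```bash
python3 - <<'E'
from plan import *
st()
t=cap('top'); W=world(t); B=(W-MOUTH)@A*1000
m=(np.hypot(B[...,0],B[...,1])<17)&(B[...,2]>-60)&(B[...,2]<30); P=B[m]; col=t['color'][m]
c=col.max(1); print(m.sum(),'all z pct',np.percentile(P[:,2],[5,25,50,75,95]).round(1))
for lo,hi in((0,60),(60,255)):
    k=(c>=lo)&(c<hi); print(lo,k.sum(),np.median(P[k],axis=0).round(1),np.percentile(P[k][:,2],[10,90]).round(1))
k=np.hypot(P[:,0],P[:,1])<11; k&=abs(P[:,2]-np.median(P[k][:,2]))<5; Q=P[k]; n=np.linalg.svd(Q-Q.mean(0))[2][2]; print(Q.mean(0).round(1),n.round(2),col[k].mean(0))
M2=np.array([.5608,-.3589,0]); 
# recheck mount2
W2=W[200:245,450:495]; p=W2[(W2[...,2]>.011)&(W2[...,2]<.03)]; print(cv2.minEnclosingCircle((p[:,:2]*1000).astype(np.float32)))
E
```

```text
29.25 [0.502  0.0225 0.2647] f [ 0.4  0.6 -0.5] g 0.0 o 54.4 [-10.  16.  95.   0.  69.  76.]
152 all z pct [-19.3 -16.5 -15.4 -13.6 -11.1]
0 64 [  3.7   3.2 -15.4] [-17.8 -12.4]
60 88 [ -2.1  -0.  -15.4] [-18.  -11.9]
[  0.4  -0.1 -15.1] [-0.07  0.03  1.  ] [117.43548387 124.0483871  128.20967742]
((559.8529052734375, -359.1365966796875), 20.700599670410156)
```

The first mount's face sits level at about -15 mm from the mouth, where resting uncaught on the catches would read about +5, so it is caught. On to mount 2.

```bash
python3 - <<'E'
from plan import *
from scipy.ndimage import center_of_mass
X=[]
for n in range(3):
    t=cap('top'); W=world(t)[200:245,450:495]; m=(W[...,2]>.011)&(W[...,2]<.03); p=W[m]; X.append(p[:,:2].mean(0))
    dk=t['color'][200:245,450:495].max(2)<75
print(np.array(X).round(4)); c=np.mean(X,axis=0); c=(c+[.5605,-.359])/2; print(c)
C=np.r_[c,.008]; R=tl(-10); G=C+.027*R[:,2]; print(G)
plan([(np.array([.50,-.10,.25]),tl(0),60,0),(G+[0,0,.12],R,60,1),(G+[0,0,.12],R,60,1)])
E
```

```text
[[ 0.5609 -0.3586]
 [ 0.5607 -0.3587]
 [ 0.5607 -0.3583]]
[ 0.56062606 -0.35876765]
[ 0.55594696 -0.35906449 -0.01858981]
[[60,-0.025,0.349,0.034,0,-0.001,0.001],[60,-0.05,0.698,0.068,-0.001,-0.002,0.002]]
[[60,-0.024,0.349,0.035,0,-0.001,0.001],[60,0.022,0.661,0.212,0,-0.018,0.001],[60,0.068,0.974,0.389,0,-0.035,0.001]]
[[60,0.056,0.312,0.174,0,-0.016,0],[60,0.112,0.624,0.348,0,-0.033,0],[60,0.167,0.936,0.523,0,-0.049,0]]
[[60,0.069,0.312,0.169,0,-0.017,0],[60,0.137,0.624,0.339,0,-0.034,0],[60,0.137,0.624,0.339,0,-0.034,0],[60,0.137,0.624,0.339,0,-0.034,0],[60,0.137,0.624,0.339,0,-0.034,0]]
```

Emit:
drive_tool(
  steps=[
    [60, -0.025, 0.35, 0.03, 0, 0, 0],
    [60, -0.05, 0.7, 0.07, 0, 0, 0],
  ],
)

```text
time_s: 29.65
position: [0.4998, -0.0568, 0.2543]
tcp_rot: [[0.997, 0.074, 0.006], [0.074, -0.997, 0.002], [0.006, -0.001, -1.0]]
force: [1.5, 0.3, 0.5]
opening: 0.676
grasp_force: 0.0
```

Emit:
drive_tool(
  steps=[
    [60, -0.025, 0.35, 0.03, 0, 0, 0],
    [60, 0.02, 0.66, 0.21, 0, -0.018, 0],
    [60, 0.07, 0.97, 0.39, 0, -0.035, 0],
  ],
)

```text
time_s: 29.95
position: [0.517, -0.1737, 0.2076]
tcp_rot: [[0.996, 0.07, -0.046], [0.07, -0.998, -0.003], [-0.047, -0.001, -0.999]]
force: [1.2, 0.2, -0.7]
opening: 0.689
grasp_force: 0.0
```

Emit:
drive_tool(
  steps=[
    [60, 0.055, 0.31, 0.17, 0, -0.016, 0],
    [60, 0.11, 0.62, 0.35, 0, -0.033, 0],
    [60, 0.17, 0.94, 0.52, 0, -0.05, 0],
  ],
)

```text
time_s: 30.25
position: [0.5423, -0.2843, 0.143]
tcp_rot: [[0.99, 0.071, -0.123], [0.071, -0.997, -0.007], [-0.123, -0.002, -0.992]]
force: [0.1, 0.3, 0.1]
opening: 0.689
grasp_force: 0.0
```

Emit:
drive_tool(
  steps=[
    [60, 0.07, 0.31, 0.17, 0, -0.017, 0],
    [60, 0.14, 0.62, 0.34, 0, -0.034, 0],
    [60, 0.14, 0.62, 0.34, 0, -0.034, 0],
    [60, 0.14, 0.62, 0.34, 0, -0.034, 0],
  ],
)

```text
time_s: 30.65
position: [0.5585, -0.3567, 0.0999]
tcp_rot: [[0.982, 0.069, -0.174], [0.069, -0.998, -0.008], [-0.175, -0.004, -0.985]]
force: [0.0, 0.6, 0.2]
opening: 0.689
grasp_force: 0.0
```

```bash
python3 - <<'E'
from plan import *
st()
R=tl(-10); G=np.array([.5559,-.3591,-.0186])
plan([(G+[0,0,.05],R,60,1),(G,R,60,2,.025)])
E
```

```text
30.65 [ 0.5585 -0.3567  0.0999] f [0.  0.6 0.2] g 0.0 o 60.0 [-39.  43.  73.  -7.  71.  50.]
[[60,0.038,0.01,0.283,-0.001,0,0.002],[60,0.077,0.021,0.566,-0.002,0.001,0.004],[60,0.077,0.021,0.566,-0.002,0.001,0.004],[60,0.113,0.022,0.771,-0.002,0.001,0.004],[60,0.149,0.022,0.976,-0.002,0.001,0.004],[60,0.149,0.022,0.976,-0.002,0.001,0.004],[60,0.149,0.022,0.976,-0.002,0.001,0.004]]
```

Emit:
drive_tool(
  steps=[
    [60, 0.04, 0.01, 0.28, 0, 0, 0],
    [60, 0.077, 0.02, 0.56, 0, 0, 0.004],
    [60, 0.11, 0.02, 0.77, 0, 0, 0.004],
    [60, 0.15, 0.02, 0.94, 0, 0, 0.004],
    [60, 0.15, 0.02, 0.97, 0, 0, 0.004],
    [60, 0.15, 0.02, 0.97, 0, 0, 0.004],
  ],
)

```text
time_s: 31.25
position: [0.557, -0.3593, -0.0153]
tcp_rot: [[0.983, 0.065, -0.172], [0.064, -0.998, -0.011], [-0.173, -0.0, -0.985]]
force: [0.7, 1.4, -0.3]
opening: 0.69
grasp_force: 0.0
```

Emit:
drive_tool(
  steps=[
    [30, 0, 0, 0, 0, 0, 0],
    [30, 0, 0, 0, 0, 0, 0],
    [30, 0, 0, 0, 0, 0, 0],
    [30, 0, 0, 0, 0, 0, 0],
    [30, 0, 0, 0, 0, 0, 0],
    [30, 0, 0, 0, 0, 0, 0],
    [30, 0, 0, 0, 0, 0, 0],
  ],
)

```text
time_s: 31.95
position: [0.5573, -0.3613, -0.015]
tcp_rot: [[0.983, 0.063, -0.171], [0.062, -0.998, -0.012], [-0.172, 0.001, -0.985]]
force: [0.7, 1.5, 5.8]
opening: 0.441
grasp_force: 30.0
```

```bash
python3 - <<'E'
from plan import *
st(); s=read_state()
C=np.array([.5606,-.3588,.008]); d=dpos(C); print(d.round(4),np.degrees(np.arcsin(s['tcp_rot'][2,0]))); d[1]=0
p=s['position']; Rn=s['tcp_rot']; R=tl(20)
plan([(p+[0,0,.12],Rn,30,0),(np.array([.52,-.15,.23]),tl(0),30,1),(np.array([.50,.0,.26]),tl(5),30,2)])
E
```

```text
31.95 [ 0.5573 -0.3613 -0.015 ] f [0.7 1.5 5.8] g 30.0 o 38.3 [-39.  51.  76.  -8.  60.  52.]
[-0.0006 -0.0023 -0.0233] -9.892447686950646
[[30,-0.057,0,-0.328,0,0,0],[30,-0.115,0,-0.657,0,0,0],[30,-0.172,0.001,-0.985,0,0,0]]
[[30,-0.062,-0.296,-0.166,0,0.019,0],[30,-0.125,-0.592,-0.331,0,0.038,0],[30,-0.188,-0.888,-0.497,0,0.058,0]]
[[30,-0.048,-0.296,-0.17,0,0.019,0],[30,-0.096,-0.592,-0.341,0,0.038,0],[30,-0.144,-0.889,-0.511,0,0.057,0],[30,-0.144,-0.889,-0.511,0,0.057,0]]
[[30,-0.022,-0.314,-0.063,0,0.015,0],[30,-0.044,-0.628,-0.125,0,0.029,0],[30,-0.066,-0.943,-0.188,0,0.044,0]]
[[30,-0.017,-0.314,-0.064,0,0.014,0],[30,-0.017,-0.314,-0.064,0,0.014,0],[30,-0.017,-0.314,-0.064,0,0.014,0]]
```

The grip is about 4 mm too high, so I'll regrip lower.

Emit:
drive_tool(
  steps=[
    [56, 0, 0, 0, 0, 0, 0],
    [56, 0, 0, 0, 0, 0, 0],
    [56, 0, 0, 0, 0, 0, 0],
    [56, 0.005, 0, 0.033, 0, 0, 0],
    [56, 0.005, 0, 0.033, 0, 0, 0],
    [56, 0.005, 0, 0.033, 0, 0, 0],
  ],
)

```text
time_s: 32.55
position: [0.5564, -0.3609, -0.0207]
tcp_rot: [[0.983, 0.063, -0.173], [0.062, -0.998, -0.01], [-0.173, -0.0, -0.985]]
force: [0.1, -0.1, 0.3]
opening: 0.639
grasp_force: 0.0
```

```bash
python3 - <<'E'
from plan import *
st()
E
```

```text
32.55 [ 0.5564 -0.3609 -0.0207] f [ 0.1 -0.1  0.3] g 0.0 o 55.6 [-39.  52.  76.  -8.  60.  52.]
```

Emit:
drive_tool(
  steps=[
    [30, 0, 0, -0.012, 0, 0, 0],
    [30, 0, 0, -0.012, 0, 0, 0],
    [30, 0, 0, -0.012, 0, 0, 0],
    [30, 0, 0, -0.012, 0, 0, 0],
    [30, 0, 0, -0.012, 0, 0, 0],
    [30, 0, 0, -0.012, 0, 0, 0],
    [30, 0, 0, -0.012, 0, 0, 0],
  ],
)

```text
time_s: 33.25
position: [0.5572, -0.3612, -0.0186]
tcp_rot: [[0.983, 0.063, -0.172], [0.062, -0.998, -0.011], [-0.172, 0.0, -0.985]]
force: [0.0, -0.9, 1.2]
opening: 0.445
grasp_force: 30.0
```

```bash
python3 - <<'E'
from plan import *
st(); s=read_state()
C=np.array([.5606,-.3588,.008]); d=dpos(C); print(d.round(4),np.degrees(np.arcsin(s['tcp_rot'][2,0])))
p=s['position']; Rn=s['tcp_rot']
plan([(p+[0,0,.12],Rn,30,0),(np.array([.52,-.15,.23]),tl(0),30,1),(np.array([.50,.0,.26]),tl(5),30,2)])
E
```

```text
33.25 [ 0.5572 -0.3612 -0.0186] f [ 0.  -0.9  1.2] g 30.0 o 38.7 [-39.  52.  76.  -8.  60.  52.]
[-0.0011 -0.0022 -0.0268] -9.91978334604358
[[30,-0.057,0,-0.328,0,0,0],[30,-0.115,0,-0.657,0,0,0],[30,-0.172,0,-0.985,0,0,0]]
[[30,-0.064,-0.296,-0.17,0,0.019,0],[30,-0.127,-0.591,-0.341,0,0.038,0],[30,-0.19,-0.887,-0.511,0,0.058,0]]
[[30,-0.048,-0.296,-0.175,0,0.019,0],[30,-0.097,-0.592,-0.35,0,0.038,0],[30,-0.145,-0.888,-0.526,0,0.057,0],[30,-0.145,-0.888,-0.526,0,0.057,0]]
[[30,-0.022,-0.315,-0.062,0,0.015,0],[30,-0.044,-0.629,-0.125,0,0.03,0],[30,-0.066,-0.944,-0.187,0,0.044,0]]
[[30,-0.017,-0.314,-0.064,0,0.015,0],[30,-0.017,-0.314,-0.064,0,0.015,0],[30,-0.017,-0.314,-0.064,0,0.015,0]]
```

Emit:
drive_tool(
  steps=[
    [30, -0.02, 0, -0.1, 0, 0, 0],
    [30, -0.06, 0, -0.33, 0, 0, 0],
    [30, -0.115, 0, -0.66, 0, 0, 0],
    [30, -0.17, 0, -0.98, 0, 0, 0],
  ],
)

```text
time_s: 33.65
position: [0.5567, -0.3607, 0.102]
tcp_rot: [[0.983, 0.063, -0.173], [0.062, -0.998, -0.01], [-0.174, -0.001, -0.985]]
force: [1.6, -0.6, -0.9]
opening: 0.45
grasp_force: 30.0
```

Emit:
drive_tool(
  steps=[
    [30, -0.06, -0.3, -0.17, 0, 0.02, 0],
    [30, -0.13, -0.59, -0.34, 0, 0.04, 0],
    [30, -0.19, -0.89, -0.51, 0, 0.06, 0],
  ],
)

```text
time_s: 33.95
position: [0.538, -0.2542, 0.1664]
tcp_rot: [[0.995, 0.062, -0.082], [0.062, -0.998, -0.005], [-0.082, 0.0, -0.997]]
force: [-0.4, 0.2, -0.8]
opening: 0.445
grasp_force: 30.0
```

Emit:
drive_tool(
  steps=[
    [30, -0.05, -0.3, -0.175, 0, 0.02, 0],
    [30, -0.1, -0.59, -0.35, 0, 0.04, 0],
    [30, -0.145, -0.89, -0.53, 0, 0.057, 0],
  ],
)

```text
time_s: 34.25
position: [0.5189, -0.1478, 0.2311]
tcp_rot: [[0.998, 0.063, 0.003], [0.063, -0.998, 0.0], [0.003, -0.0, -1.0]]
force: [-0.1, -0.6, 0.2]
opening: 0.444
grasp_force: 30.0
```

Emit:
drive_tool(
  steps=[
    [30, -0.02, -0.31, -0.06, 0, 0.015, 0],
    [30, -0.04, -0.63, -0.125, 0, 0.03, 0],
    [30, -0.065, -0.94, -0.19, 0, 0.044, 0],
    [30, -0.065, -0.98, -0.19, 0, 0.044, 0],
  ],
)

```text
time_s: 34.65
position: [0.5024, -0.0287, 0.2539]
tcp_rot: [[0.995, 0.067, 0.068], [0.067, -0.998, 0.006], [0.068, -0.001, -0.998]]
force: [0.2, 0.0, -0.2]
opening: 0.445
grasp_force: 30.0
```

```bash
python3 - <<'E'
from plan import *
st(); d=np.array([-.0011,0,-.0268]); R=tl(20)
plan([(np.array([.50,.04,.25]),tl(10),30,0),(tg(.05,d,R),R,30,1),(tg(.025,d,R),R,30,2,.03)])
E
```

```text
34.65 [ 0.5024 -0.0287  0.2539] f [ 0.2  0.  -0.2] g 30.0 o 38.7 [-17.  15.  98.   2.  63.  68.]
[[30,0.008,-0.286,0.017,-0.001,0.035,0.001],[30,0.016,-0.572,0.035,-0.001,0.071,0.002],[30,0.088,-0.775,0.263,-0.001,0.094,0.002],[30,0.16,-0.978,0.491,-0.001,0.117,0.002]]
[[30,0.031,-0.203,0.237,0,0.024,0],[30,0.061,-0.406,0.474,0,0.047,0],[30,0.092,-0.609,0.711,0,0.07,0],[30,0.092,-0.609,0.711,0,0.07,0],[30,0.149,-0.609,0.911,0,0.07,0],[30,0.149,-0.609,0.911,0,0.07,0],[30,0.149,-0.609,0.911,0,0.07,0]]
```

Emit:
drive_tool(
  steps=[
    [30, 0.01, -0.29, 0.02, 0, 0.035, 0],
    [30, 0.02, -0.57, 0.03, 0, 0.07, 0],
    [30, 0.09, -0.78, 0.26, 0, 0.094, 0],
    [30, 0.16, -0.98, 0.49, 0, 0.117, 0],
    [30, 0.16, -0.98, 0.49, 0, 0.117, 0],
  ],
)

```text
time_s: 35.15
position: [0.5166, 0.0883, 0.1918]
tcp_rot: [[0.97, 0.066, 0.233], [0.064, -0.998, 0.016], [0.233, -0.001, -0.972]]
force: [-1.4, -0.1, -0.9]
opening: 0.447
grasp_force: 30.0
```

Emit:
drive_tool(
  steps=[
    [30, 0.03, -0.2, 0.2, 0, 0.024, 0],
    [30, 0.06, -0.41, 0.4, 0, 0.047, 0],
    [30, 0.09, -0.61, 0.6, 0, 0.07, 0],
    [30, 0.09, -0.61, 0.71, 0, 0.07, 0],
    [30, 0.09, -0.61, 0.71, 0, 0.07, 0],
  ],
)

```text
time_s: 35.65
position: [0.5465, 0.1609, 0.1138]
tcp_rot: [[0.939, 0.064, 0.338], [0.06, -0.998, 0.021], [0.339, 0.001, -0.941]]
force: [-0.6, -0.1, -0.1]
opening: 0.44
grasp_force: 30.0
```

```bash
python3 - <<'E'
from plan import *
d=np.array([-.0011,0,-.0268]); R=tl(20); mag2(d)
plan([(tg(.02,d,R),R,30,0,.03),(tg(.013,d,R),R,30,3,.03)])
E
```

```text
disc rel mouth mm [ 0.5 -4.2 46.6] force mag [-0.6 -0.1  0.2] rot [-0.  -0.2 -0. ] [  6.  28. 111.  -2.  22.  94.] g 29.999774873011802
[[30,0.036,-0.035,0.219,0,0.002,0.001],[30,0.046,-0.035,0.276,0,0.002,0.001],[30,0.046,-0.035,0.276,0,0.002,0.001],[30,0.046,-0.035,0.276,0,0.002,0.001],[30,0.046,-0.035,0.276,0,0.002,0.001]]
```

Emit:
drive_tool(
  steps=[
    [30, 0.03, -0.035, 0.15, 0, 0, 0],
    [30, 0.04, -0.035, 0.24, 0, 0, 0],
    [30, 0.046, -0.035, 0.276, 0, 0, 0],
    [30, 0.046, -0.035, 0.276, 0, 0, 0],
    [30, 0.046, -0.035, 0.276, 0, 0, 0],
  ],
)

```text
time_s: 36.15
position: [0.563, 0.1661, 0.0862]
tcp_rot: [[0.938, 0.063, 0.341], [0.059, -0.998, 0.021], [0.342, 0.0, -0.94]]
force: [0.0, -1.2, -0.5]
opening: 0.444
grasp_force: 30.0
```

```bash
python3 - <<'E'
from plan import *
d=np.array([-.0011,0,-.0268]); R=tl(20); mag2(d)
plan([(tg(h/1000,d,R),R,30,0,.03) for h in (9,6,3,0,-3,-6)])
E
```

```text
disc rel mouth mm [ 1.1 -0.  14.4] force mag [-0.3 -1.2 -0.4] rot [-0. -0.  0.] [  6.  32. 110.  -3.  19.  95.] g 29.99982858488238
[[30,-0.001,-0.001,0.046,0,0,0],[30,0.003,-0.001,0.071,0,0,0],[30,0.007,-0.001,0.095,0,0,0],[30,0.012,-0.001,0.12,0,0,0],[30,0.016,-0.001,0.144,0,0,0],[30,0.02,-0.001,0.169,0,0,0]]
```

Emit:
drive_tool(
  steps=[
    [30, -0.005, 0, 0.02, 0, 0, 0],
    [30, -0.001, 0, 0.046, 0, 0, 0],
    [30, 0.003, 0, 0.071, 0, 0, 0],
    [30, 0.007, 0, 0.095, 0, 0, 0],
    [30, 0.007, 0, 0.095, 0, 0, 0],
  ],
)

```text
time_s: 36.65
position: [0.5677, 0.1668, 0.0749]
tcp_rot: [[0.938, 0.063, 0.341], [0.059, -0.998, 0.021], [0.341, 0.0, -0.94]]
force: [0.7, 0.9, -0.4]
opening: 0.445
grasp_force: 30.0
```

```bash
python3 - <<'E'
from plan import *
d=np.array([-.0011,0,-.0268]); R=tl(20); mag2(d); print(read_state()['moment'].round(2))
plan([(tg(h/1000,d,R),R,30,0,.03) for h in (0,-3,-6,-9,-12)])
E
```

```text
disc rel mouth mm [-0.4  0.4  2.2] force mag [ 0.4  0.9 -0.7] rot [-0. -0.  0.] [  6.  33. 109.  -3.  18.  95.] g 29.99977508751158
[-0.04  0.23 -0.02]
[[30,0.007,0.003,0.017,0,0,0],[30,0.011,0.003,0.042,0,0,0],[30,0.015,0.003,0.067,0,0,0],[30,0.02,0.003,0.091,0,0,0],[30,0.024,0.003,0.116,0,0,0]]
```

Inside the cage without contact. Continuing down.

Emit:
drive_tool(
  steps=[
    [30, 0.007, 0, 0.017, 0, 0, 0],
    [30, 0.011, 0, 0.042, 0, 0, 0],
    [30, 0.015, 0, 0.067, 0, 0, 0],
    [30, 0.015, 0, 0.067, 0, 0, 0],
  ],
)

```text
time_s: 37.05
position: [0.5716, 0.1671, 0.0684]
tcp_rot: [[0.938, 0.063, 0.34], [0.06, -0.998, 0.021], [0.341, 0.0, -0.94]]
force: [-2.9, -1.1, 2.9]
opening: 0.447
grasp_force: 30.0
```

```bash
python3 - <<'E'
from plan import *
d=np.array([-.0011,0,-.0268]); R=tl(20); mag2(d); print(read_state()['moment'].round(2))
plan([(tg(h/1000,d,R),R,30,0,.03) for h in (-9,-12,-15,-18,-21)])
E
```

```text
disc rel mouth mm [-0.3  0.4 -5.4] force mag [-1.2 -0.9  4. ] rot [-0.  -0.1 -0. ] [  6.  34. 109.  -3.  17.  95.] g 30.000720732923583
[ 0.04  0.43 -0.06]
[[30,0.008,0.004,0.029,0,0.001,0],[30,0.012,0.004,0.054,0,0.001,0],[30,0.016,0.004,0.079,0,0.001,0],[30,0.021,0.004,0.103,0,0.001,0],[30,0.025,0.004,0.128,0,0.001,0]]
```

Emit:
drive_tool(
  steps=[
    [30, 0.008, 0, 0.029, 0, 0, 0],
    [30, 0.012, 0, 0.054, 0, 0, 0],
    [30, 0.014, 0, 0.065, 0, 0, 0],
    [30, 0.014, 0, 0.065, 0, 0, 0],
  ],
)

```text
time_s: 37.45
position: [0.5754, 0.1674, 0.0616]
tcp_rot: [[0.938, 0.063, 0.34], [0.06, -0.998, 0.021], [0.34, 0.0, -0.94]]
force: [-2.7, 0.1, 5.7]
opening: 0.442
grasp_force: 30.0
```

```bash
python3 - <<'E'
from plan import *
d=np.array([-.0011,0,-.0268]); R=tl(20); mag2(d); print(read_state()['moment'].round(2))
plan([(tg(h/1000,d,R),R,30,0,.03) for h in (-16,-19,-22,-25,-28,-31)])
E
```

```text
disc rel mouth mm [ -0.4   0.5 -13.2] force mag [0.5 0.2 6.3] rot [-0.  -0.1 -0. ] [  6.  35. 109.  -3.  17.  95.] g 30.001071958334364
[-0.04  0.54  0.02]
[[30,0.007,0.004,0.022,0,0.001,0],[30,0.012,0.004,0.047,0,0.001,0],[30,0.016,0.004,0.072,0,0.001,0],[30,0.02,0.004,0.096,0,0.001,0],[30,0.025,0.004,0.121,0,0.001,0],[30,0.029,0.004,0.145,0,0.001,0]]
```

Emit:
drive_tool(
  steps=[
    [30, 0.007, 0, 0.022, 0, 0, 0],
    [30, 0.012, 0, 0.047, 0, 0, 0],
    [30, 0.016, 0, 0.072, 0, 0, 0],
    [30, 0.02, 0, 0.096, 0, 0, 0],
    [30, 0.02, 0, 0.096, 0, 0, 0],
  ],
)

```text
time_s: 37.95
position: [0.5813, 0.1678, 0.0512]
tcp_rot: [[0.939, 0.063, 0.339], [0.06, -0.998, 0.021], [0.34, 0.0, -0.941]]
force: [-4.4, 0.1, 4.2]
opening: 0.444
grasp_force: 30.0
```

```bash
python3 - <<'E'
from plan import *
d=np.array([-.0011,0,-.0268]); R=tl(20); mag2(d); print(read_state()['moment'].round(2))
plan([(tg(h/1000,d,R),R,30,0,.03) for h in (-28,-30,-32)])
E
```

```text
disc rel mouth mm [ -0.4   0.4 -25.2] force mag [-1.7  0.4  5.8] rot [-0.  -0.1 -0. ] [  6.  36. 108.  -3.  16.  95.] g 30.0010846826558
[-0.06  0.61  0.  ]
[[30,0.008,0.004,0.023,0,0.002,0],[30,0.011,0.004,0.039,0,0.002,0],[30,0.014,0.004,0.056,0,0.002,0]]
```

Emit:
drive_tool(
  steps=[
    [30, 0.008, 0, 0.023, 0, 0, 0],
    [30, 0.011, 0, 0.039, 0, 0, 0],
    [30, 0.014, 0, 0.054, 0, 0, 0],
    [30, 0.014, 0, 0.054, 0, 0, 0],
  ],
)

```text
time_s: 38.35
position: [0.5846, 0.1679, 0.0456]
tcp_rot: [[0.939, 0.063, 0.338], [0.06, -0.998, 0.021], [0.339, 0.0, -0.941]]
force: [-5.5, 0.1, 4.2]
opening: 0.446
grasp_force: 30.0
```

```bash
python3 - <<'E'
from plan import *
d=np.array([-.0011,0,-.0268]); R=tl(20); mag2(d)
plan([(tg(.09,d,R),R,54,0,.03),(np.array([.50,.12,.25]),tl(10),54,0),(np.array([.50,.0,.27]),tl(0),54,1)])
E
```

```text
disc rel mouth mm [ -0.3   0.4 -31.7] force mag [-2.7  0.5  6.4] rot [-0.  -0.2 -0. ] [  6.  37. 108.  -3.  15.  95.] g 30.0011104823335
[[54,-0.035,0.001,-0.2,0,0,0],[54,-0.071,0.002,-0.399,0,0.001,0],[54,-0.106,0.002,-0.599,0,0.001,0],[54,-0.141,0.003,-0.799,0,0.002,0]]
[[54,-0.035,0.001,-0.2,0,0,0],[54,-0.011,0.118,-0.483,0,-0.038,0],[54,0.012,0.235,-0.767,0,-0.077,0]]
[[54,-0.01,0.117,-0.285,0,-0.039,0],[54,-0.017,0.449,-0.343,0,-0.078,0],[54,-0.025,0.782,-0.402,0,-0.117,0]]
[[54,-0.018,0.333,-0.057,0,-0.038,0],[54,-0.018,0.333,-0.057,0,-0.038,0]]
```

Emit:
drive_tool(
  steps=[
    [54, 0, 0, 0, 0, 0, 0],
    [54, 0, 0, 0, 0, 0, 0],
    [54, 0, 0, 0, 0, 0, 0],
    [54, 0, 0, 0, 0, 0, 0],
  ],
)

```text
time_s: 38.75
position: [0.5869, 0.168, 0.0461]
tcp_rot: [[0.938, 0.063, 0.342], [0.059, -0.998, 0.022], [0.343, 0.0, -0.939]]
force: [0.0, -0.3, -0.0]
opening: 0.613
grasp_force: 0.0
```

Emit:
drive_tool(
  steps=[
    [54, -0.035, 0, -0.2, 0, 0, 0],
    [54, -0.07, 0, -0.4, 0, 0, 0],
    [54, -0.106, 0, -0.6, 0, 0, 0],
    [54, -0.14, 0, -0.8, 0, 0, 0],
  ],
)

```text
time_s: 39.15
position: [0.5374, 0.1649, 0.1312]
tcp_rot: [[0.938, 0.063, 0.341], [0.059, -0.998, 0.021], [0.342, 0.0, -0.94]]
force: [0.6, -0.0, -0.4]
opening: 0.621
grasp_force: 0.0
```

Emit:
drive_tool(
  steps=[
    [54, -0.035, 0, -0.2, 0, 0, 0],
    [54, -0.01, 0.12, -0.48, 0, -0.04, 0],
    [54, 0.01, 0.23, -0.77, 0, -0.08, 0],
  ],
)

```text
time_s: 39.45
position: [0.5075, 0.1355, 0.2186]
tcp_rot: [[0.973, 0.064, 0.223], [0.063, -0.998, 0.015], [0.223, -0.0, -0.975]]
force: [2.1, -0.0, 0.3]
opening: 0.622
grasp_force: 0.0
```

Emit:
drive_tool(
  steps=[
    [54, -0.01, 0.12, -0.29, 0, -0.04, 0],
    [54, -0.02, 0.45, -0.35, 0, -0.08, 0],
    [54, -0.02, 0.78, -0.4, 0, -0.117, 0],
    [54, -0.02, 0.9, -0.4, 0, -0.15, 0],
    [54, -0.02, 0.9, -0.4, 0, -0.15, 0],
  ],
)

```text
time_s: 39.95
position: [0.5049, 0.0246, 0.2643]
tcp_rot: [[0.998, 0.06, 0.006], [0.06, -0.998, -0.001], [0.006, 0.001, -1.0]]
force: [0.3, 0.5, -0.3]
opening: 0.623
grasp_force: 0.0
```

```bash
python3 - <<'E'
from plan import *
st()
for i in range(3):
    t=cap('top'); W=world(t); B=(W-MOUTH)@A*1000
    m=(np.hypot(B[...,0],B[...,1])<17)&(B[...,2]>-60)&(B[...,2]<30); P=B[m]; col=t['color'][m]
    print(m.sum(),'all z pct',np.percentile(P[:,2],[5,25,50,75,95]).round(1))
    k=np.hypot(P[:,0],P[:,1])<12; k&=abs(P[:,2]-np.median(P[k][:,2]))<5; Q=P[k]; n=np.linalg.svd(Q-Q.mean(0))[2][2]; print(Q.mean(0).round(1),n.round(2),len(Q),col[k].mean(0).round())
c=cap('scene'); W=world(c); q=(W-ORG)@np.c_[EX,EY,EZ]; col=c['color'].max(2)
k=(col<50)&(q[...,2]>.19)&(q[...,2]<.26)&(abs(q[...,0])<.12)&(abs(q[...,1])<.07); h=np.median(q[k],axis=0); print('handle',h.round(3),k.sum(),'deg',np.degrees(np.arctan2(h[2]-.06,-h[0])))
E
```

```text
39.95 [0.5049 0.0246 0.2643] f [ 0.3  0.5 -0.3] g 0.0 o 54.2 [-10.  16.  94.   0.  69.  77.]
137 all z pct [-18.3 -16.3 -14.9 -13.1 -11.5]
[  0.2   0.8 -14.8] [0.03 0.02 1.  ] 74 [110. 116. 120.]
139 all z pct [-18.5 -16.5 -14.5 -13.   -9.9]
[  1.1   1.1 -14.3] [ 0.06 -0.    1.  ] 70 [105. 112. 115.]
133 all z pct [-19.2 -16.6 -14.9 -13.3 -10.2]
[  0.9   1.3 -15.2] [-0.03 -0.    1.  ] 64 [110. 116. 120.]
handle [0.057 0.003 0.225] 566 deg 108.9487720038115
```

Mount 2's face is level and at the same caught height as mount 1 was (about -15 mm). The handle is at 109°, so the shutter is fully up, and the arm is clear. Handing in.

```bash
python3 -c "
from rig import order
print(order.hand_in())"
```

```text
the job is handed in; nothing more can be done
None
```

The shutter is fully up and both small mounts measure as caught flat in the magazine; the arm is clear and the job was handed in at about 40 s. No verdict came back, and I did not re-measure the large mount, bottle and test block, though no move was aimed at them.

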